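# Press a battery pack's cover home in locking pliers and free it

## Task

Stand the battery pack upright in the nest under the drill, between the open jaws, without pressing its side cover yet. Squeeze the handles of the locking pliers until they snap over centre and stay locked by themselves when let go, so that the jaws press the cover fully home; then flick the release lever to free the pack, leaving it standing in the nest with the pliers open. Do not bump the drill or disturb the other things on the bench.

Things in the scene. Friction and masses are not known exactly. Their poses are not given: they have to be found in the camera images.
- pack_center (a point): the loose battery pack (about 0.35 kg) standing upright, z up: black body 70 (x) x 32 (y) x 50 mm high, a tower 44 x 28 x 50 mm high centred on top, grey cover on the body's +y side. The point is on the tower's axis where body meets tower, 50 mm above the underside. Body spans y -20 to +12, cover 8 more. Grasp the tower across its 28 mm (along y). It may stand in the nest either way round
- cover (a joint): how far the pack's grey side cover (62 x 8 x 42 mm) stands proud along the pack's +y, in m: 0 = fully home (pack then 40 mm wide), 0.004 to 0.005 at the start; it slides stiffly (about 4 N) and stays where it is left
- nest (a point): centre of the nest floor, a fixed aluminium pad 30 mm above the bench; x axis points away from the pliers' handles (roughly away from the robot), z up. The pack stands here, long side along x, between two lips 7 mm high (4 mm spare at each end) and the plier jaws. An upright gripper does not fit under the drill: lean it back about 40 degrees, fingers pointing down and along +x
- jaw_a (a point): inner face of the -y jaw pad (28 long, 24 mm high, centred 40 mm above the nest floor; the other jaw mirrors it). Open, the faces are 31 mm either side of the nest centre; closing they centre the pack, and locked they are 40 mm apart. The jaw arms bow out to y +-55 mm, from x -50 to 0 in the nest frame
- squeeze (a point): fixed point mid-way between the plier handles, 35 mm from their ends, 70 mm above the bench; axes as nest, which lies 205 mm away along its x. Handles are level bars along x, 10 wide, 14 mm high, at +y and -y. Over their outsides here: 68 mm open, 30 mm locked. Squeezing takes about 10 N a side; they move together, so pushing one moves both
- pliers_a (a joint): angle of the +y plier handle (the other mirrors it) in rad: 0 = open, springs open by itself below 0.10, 0.10 = centre, 0.145 = locked over centre, where it stays by itself
- stand: the fixed cast base, 270 x 160 x 16 mm, that carries the nest, the drill and the pliers; origin on the bench below the plier joint (a steel post and joint, 16 mm radius, top about 78 mm above the bench), 130 mm along +x from squeeze and 75 mm short of the nest; axes as nest
- release_tab (a point): middle of the release lever's upright tab (12 along the handle, 6 thick; foot 78, top 106 mm above the bench) over the -y handle, 25 mm along +x from squeeze. Pushed 15 to 22 mm towards -y (outwards; about 4 N) it levers the locked handles apart and they spring open. Handle tops are at 77 mm; the lever's low plate and nose (78 to 85 mm) run from the tab towards the jaws
- release (a joint): angle of the release lever in rad: 0 = at rest (its spring brings it back), 0.75 = pushed fully; with the pliers locked they spring open at about 0.4
- drill: the fixed drill over the nest, not to be bumped; origin on the bench below the plier joint, axes as nest; the nest is at x 75 mm. Bit tip at x 88, 215 mm above the bench; chuck 13 mm radius from 238 up; spindle housing 22 mm radius at x 95, 280 to 405 above the bench, with a feed handle to x 135, y 85, up to 360; an arm at 300 to 335 leads back to a column of 26 mm radius at x 170, y -75
- label_roll: bystander: upright paper roll, 100 mm diameter, 75 high; origin under its centre
- screw_tray: bystander: grey open tray 120 x 85 x 35 mm; origin under its centre
- bottle: bystander: white bottle, 54 mm diameter, 150 high; origin under its centre
- screwdriver: bystander: lying screwdriver 180 mm long along its x
- wrench: bystander: lying wrench 160 mm long along its x
- heat_sink: bystander: finned aluminium block 80 x 50 x 30 mm; origin under its centre
- carton: bystander: open cardboard carton 170 x 130 x 75 mm; origin under its centre
- pack: the pack itself; origin under the tower's axis, on its underside

How it is judged:
By the outcome, as a careful person would: the job done as asked, in the order asked, and still so for the second after the job is handed in, with the robot touching nothing.
It also fails if it takes over 58 s, if anything falls off the work surface, if the arm or the gripper's body presses on something with over 40 N, if the wrist force passes 120 N, or if a joint passes its speed limit or range.

## Robot

A 6-joint arm with a two-finger parallel gripper is mounted at the origin on the work surface. World frame = base frame: x ahead of the robot, y to its left, z up, the work surface at z = 0. Lengths are in m, angles in rad, forces in N, time in s.
With the tool pointing down it reaches from about 0.375 to 0.9 m from the base axis. Payload 3.1 kg.
Tool frame: the origin (TCP) lies between the finger pads; the fingertips stand 22 mm ahead of it and the grasp point (between the pads) lies 3 mm ahead of it; z points along the fingers, y is the line along which they close (so a half turn about z gives the same grasp; the last joint's range is limited). The gripper opens to 87 mm and grips with 3 to 60 N. Pads are 19 mm wide; open, the fingers measure 117 mm over their backs; the gripper's body (75 mm by 190 mm) begins 51 mm behind the grasp point.
Start: joints at [-1.399, 0.527, 1.433, -0, 1.181, -0.178], TCP at [0.214, -0.587, 0.215] pointing down, gripper open.
Joint ranges: [-3.08, 3.08], [-0.75, 2.2], [0.22, 2.44], [-1.43, 4.57], [0, 2.65], [-2.85, 2.85]. Speed limits (rad/s): [2.79, 2.79, 3.14, 3.14, 3.14, 3.14].

## Interface

Orientations are given as a unit quaternion [x, y, z, w].
In Python, from rig import robot gives the robot as it stands.
- The arm moves only by the tool move_arm, never from a script. Its argument "series" is text: rows parted by semicolons, each of 6 numbers parted by spaces: the shift along the tool's x, y, z in mm, then the turn, a rotation vector about the tool's x, y, z in degrees. In form: dx dy dz ax ay az; .... A call has 1 to 8 rows; each row is the pose to reach, as a shift and turn from the pose commanded when the call began, along the tool's axes at that moment; what a row does not reach only later rows make up. A row lasts 1/12 s, in which the tool goes at most 41.7 mm and 7.16 degrees, less where a joint would pass 70% of its speed; a pose out of reach is approached as far as the arm can. A call with a gripper value outside its range is refused whole. "jaw" is the opening, from 0 (shut) to 1 (fully open), set as the call begins (left out, the last holds). The fingers move at their own pace and stop on an object; "newtons" is the grip in N (left out, the last holds). Time passes only in rows, so rows that repeat a pose let the fingers close. It gives the time, the measured TCP pose, the force, the opening and the grip force at its end, in the units of the state.
- robot.get_obs(): the state, without advancing time (a new reading comes with each control period).
- robot.camera(name): name is "side" or "top"; returns a dict with "img" (420x560x3 uint8, red, green, blue), "mtx" (3x3 intrinsics, pixels), "distortion" ([k1, k2, p1, p2, k3] as OpenCV has them; the pictures are not rectified), "world_to_cam" (4x4, takes a point from world to camera coordinates). Camera axes: x right, y down, z forward; pixel columns grow to the right and rows downward; lengths in m; the calibration is good to about 2 mm. A picture is of the moment at which its call begins. There is no depth.
- robot.hand_in(): hands the job in; it is judged then, once.
Trained networks look in a picture, given as the dict that the camera call returned (one of the last four; its "shot" number tells which), for a name from the list of things; names that differ only in an ending like _2 or _b are one class to them, and where a whole thing is asked for, a point or a joint stands for the part that bears it (a point fixed in the world has none). Each returns a list of dicts, best first, with "p" (0 to 1); they miss things now and then, are a little off and sometimes report something else, mostly with a low value. They report only what shows in the picture. A call takes as long as a camera call.
- robot.search_frame(picture, thing): "xyz" ([x, y, z] in m, in world coordinates, good to about 4 mm: the middle of the surface that is visible of it).
- robot.tip_of(picture, thing): "xyz" ([x, y, z] in m, in world coordinates, good to about 4 mm: a listed point, or the origin of a listed thing).
The state is a dict: "time": time; "q": joint angles; "joint_velocities": joint speeds; "joint_torque": joint torques, N m; "position": TCP position; "tool_rot": TCP orientation; "ft_force": force on the tool from outside, world axes, zero at the start; "moment": the same for the moment, N m; "grip_width": finger opening in m; "grip_force": force on a finger pad.
Only numpy, scipy, OpenCV 4.12 (cv2) and the standard library are available. Lean on these libraries where they do the work, as an engineer would, in place of code of your own. Each camera call takes 0.05 s, during which the arm holds its last target. There are 200 camera calls.

## Working session

There is one attempt and no reset: what is moved stays moved. The work goes in short steps, Python scripts to look and compute and a tool call to move; the robot and the scene stay as the last step left them, time stands still between calls to the robot, and variables do not carry over. Pictures are saved under pics/ and viewed, at most 10 in all, crops included, and the job is handed in when it is done.

Besides the shell and the picture viewer there is one more tool, called as name(argument=value, ...) on one line, values as JSON. move_arm: Moves the arm, as the interface text tells. Its arguments: {"type":"object","properties":{"series":{"type":"string"},"jaw":{"type":"number"},"newtons":{"type":"number"}},"required":["series"]}

```bash
ls; mkdir -p pics; cat > h.py <<'E'
import numpy as np, cv2
from rig import robot
from scipy.spatial.transform import Rotation as R
def proj(c,p):
    T=np.array(c["world_to_cam"]);r,_=cv2.Rodrigues(T[:3,:3])
    return cv2.projectPoints(np.atleast_2d(np.array(p,float)),r,T[:3,3],np.array(c["mtx"]),np.array(c["distortion"],float))[0][:,0]
def onplane(c,px,z):
    T=np.array(c["world_to_cam"]);u=cv2.undistortPoints(np.array(px,float).reshape(-1,1,2),np.array(c["mtx"]),np.array(c["distortion"],float))[:,0]
    d=np.c_[u,np.ones(len(u))]@T[:3,:3];o=-T[:3,:3].T@T[:3,3]
    return o+d*((z-o[2])/d[:,2])[:,None]
E
python3 - <<'E'
from h import *
np.set_printoptions(precision=4,suppress=True)
for n in("top","side"):
    c=robot.camera(n);cv2.imwrite(f"pics/{n}0.png",c["img"][:,:,::-1])
    for t in["pack_center","pack","nest","jaw_a","squeeze","stand","release_tab","drill","label_roll","screw_tray","bottle","screwdriver","wrench","heat_sink","carton"]:
        r=robot.tip_of(c,t)
        print(n,t,[(np.round(a["xyz"],4).tolist(),round(a["p"],2)) for a in r[:2]])
print(robot.get_obs())
E
```

```text
pics
top pack_center []
top pack [([0.5197, -0.2731, -0.0016], 0.57)]
top nest [([0.628, -0.0083, 0.0313], 0.98), ([0.6547, 0.3041, -0.0003], 0.5)]
top jaw_a [([0.6326, -0.0414, 0.0712], 0.95), ([0.4281, -0.5272, 0.0013], 0.41)]
top squeeze [([0.4247, -0.044, 0.0723], 0.9), ([0.3233, 0.3206, -0.0033], 0.28)]
top stand [([0.5544, -0.0262, 0.0019], 0.69)]
top release_tab [([0.465, -0.0601, 0.0915], 0.61)]
top drill [([0.5146, -0.2734, 0.0535], 0.64), ([0.4249, -0.5286, 0.0021], 0.56)]
top label_roll [([0.5164, 0.2977, 0.0009], 0.88)]
top screw_tray [([0.326, 0.3222, 0.0022], 0.8)]
top bottle [([0.6302, -0.0412, 0.0697], 0.17)]
top screwdriver [([0.6627, -0.3761, -0.0007], 0.9)]
top wrench [([0.3911, -0.1128, 0.0031], 0.74)]
top heat_sink [([0.4038, 0.1021, 0.0004], 0.71), ([0.5182, -0.2716, 0.0501], 0.45)]
top carton [([0.4255, -0.5288, 0.0026], 0.79), ([0.461, -0.0624, 0.0916], 0.57)]
side pack_center [([0.521, -0.2722, 0.0519], 0.68)]
side pack [([0.5193, -0.2695, -0.0025], 0.69)]
side nest [([0.6289, -0.0097, 0.0301], 0.72), ([0.4048, 0.1061, -0.0004], 0.57)]
side jaw_a []
side sque
[... 477 characters left out ...]
902, -0.1139, 0.001], 0.64)]
side heat_sink [([0.4042, 0.1032, 0.0001], 0.89), ([0.3897, -0.1109, 0.0012], 0.31)]
side carton [([0.4288, -0.5229, -0.0005], 0.75), ([0.4243, -0.0419, 0.0721], 0.15)]
{'time': 1.6, 'q': array([-1.3995,  0.5275,  1.4327,  0.    ,  1.1814, -0.1785]), 'joint_velocities': array([-0.0004, -0.0015,  0.0008, -0.0004, -0.0012, -0.0009]), 'joint_torque': array([ -0.0016, -44.0009, -17.6979,   0.0634,   0.0506,  -0.    ]), 'position': array([ 0.2142, -0.5871,  0.2145]), 'tool_rot': array([ 0.9847,  0.174 ,  0.    , -0.    ]), 'ft_force': array([-0.0329, -0.3917, -0.3096]), 'moment': array([ 0.0213,  0.0335, -0.0325]), 'grip_force': 0.0, 'grip_width': 0.08694018183717772}
```

View pics/top0.png

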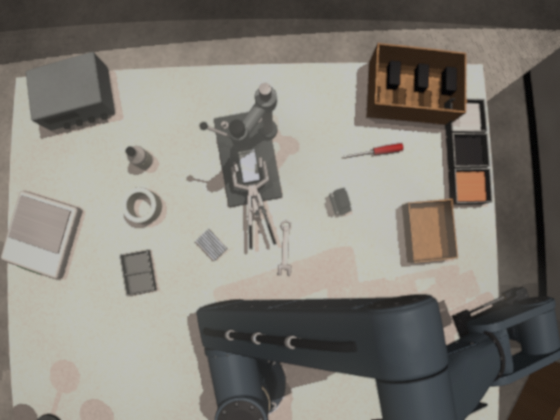

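View pics/side0.png

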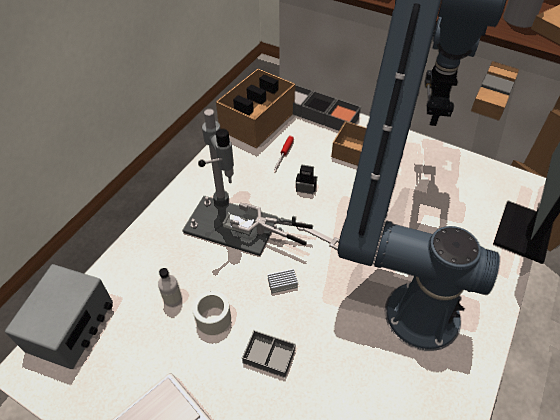

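The top view shows the pack near (340,202), the nest near (249,165), the handles ending at (247,250) and (272,242), and the wrench right of the -y handle. The side view agrees with this. I'll zoom in on the pack and the pliers.

```bash
python3 - <<'E'
from h import *
np.set_printoptions(precision=4,suppress=True)
acc={}
for i in range(5):
  for n in("top","side"):
    c=robot.camera(n)
    for t in["pack_center","pack","nest","jaw_a","squeeze","stand","release_tab"]:
        for a in robot.tip_of(c,t)[:1]:
            if a["p"]>.4: acc.setdefault((t,n),[]).append(a["xyz"])
    if i==0:
        if n=="top":
            a=cv2.resize(c["img"][170:235,300:380],None,fx=5,fy=5,interpolation=cv2.INTER_CUBIC)
            b=cv2.resize(c["img"][110:260,195:295],None,fx=4,fy=4,interpolation=cv2.INTER_CUBIC)
            im=np.zeros((600,800,3),np.uint8);im[:325,:400]=a;im[:600,400:]=b
            s=im
        else:
            a=cv2.resize(c["img"][155:200,285:330],None,fx=6,fy=6,interpolation=cv2.INTER_CUBIC)
            im[330:600,:270]=a
            cv2.imwrite("pics/z1.png",im[:,:,::-1])
for k,v in acc.items(): print(k,len(v),np.median(v,0),np.std(v,0))
c=robot.camera("top")
print(proj(c,[[.52,-.272,.1],[.52,-.272,0],[.55,-.272,.1],[.52,-.24,.1]]))
E
```

```text
('pack_center', 'top') 4 [ 0.5173 -0.2722  0.0518] [0.0494 0.163  0.0236]
('pack', 'top') 4 [ 0.5214 -0.2732 -0.0022] [0.0018 0.0002 0.0018]
('nest', 'top') 5 [ 0.6279 -0.009   0.0317] [0.0017 0.0006 0.0022]
('jaw_a', 'top') 5 [ 0.6311 -0.0437  0.069 ] [0.0018 0.0011 0.0005]
('squeeze', 'top') 5 [ 0.4254 -0.0442  0.0722] [0.0017 0.0016 0.0012]
('stand', 'top') 5 [ 0.5534 -0.0254  0.0009] [0.0009 0.0012 0.0009]
('release_tab', 'top') 3 [ 0.463  -0.0626  0.091 ] [0.0264 0.1713 0.0429]
('pack_center', 'side') 5 [ 0.5228 -0.2744  0.0508] [0.0012 0.0009 0.0009]
('pack', 'side') 4 [ 0.5195 -0.2707 -0.0018] [0.0009 0.0013 0.0017]
('nest', 'side') 5 [ 0.6293 -0.0073  0.0276] [0.0013 0.0016 0.0012]
('jaw_a', 'side') 4 [ 0.6286 -0.0413  0.0691] [0.0009 0.0022 0.0008]
('squeeze', 'side') 5 [ 0.4244 -0.0425  0.0682] [0.0012 0.0014 0.001 ]
('stand', 'side') 5 [ 0.552  -0.0215  0.0006] [0.0018 0.0003 0.0007]
('release_tab', 'side') 5 [ 0.4573 -0.064   0.0903] [0.0007 0.0008 0.0015]
[[344.0082 198.2479]
 [339.5251 201.8949]
 [343.6454 187.3324]
 [332.3259 198.4728]]
```

View pics/z1.png

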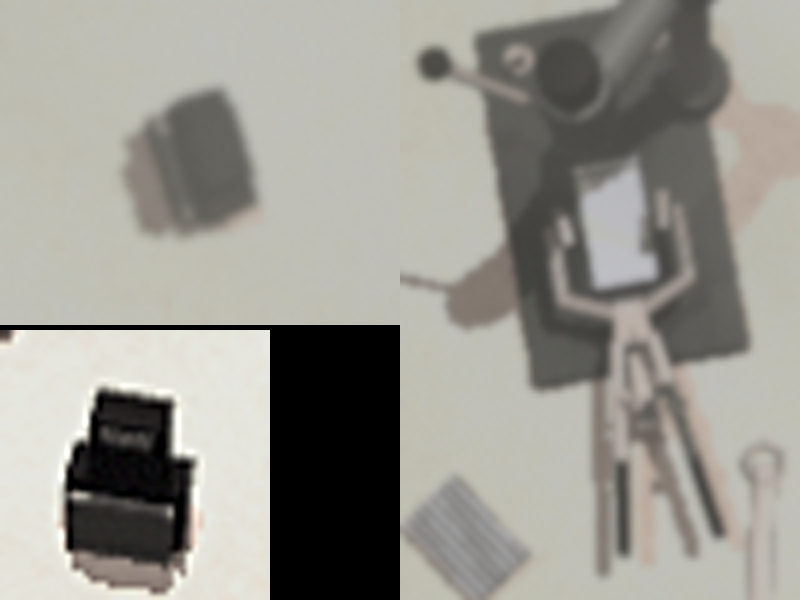

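The crop shows the pack turned about +16°, with its cover strip on the left (world +y). The stand is turned about 9–10°. I'll refine both with fits.

```bash
cat >> h.py <<'E'
def box(x0,x1,y0,y1,z0,z1): return np.array([[x,y,z] for x in(x0,x1) for y in(y0,y1) for z in(z0,z1)])
def place(P,x,y,yaw,z=0): return R.from_euler("z",yaw).apply(P)+[x,y,z]
def mask(c,boxes):
    m=np.zeros((420*4,560*4),np.uint8)
    for b in boxes: cv2.fillConvexPoly(m,cv2.convexHull(np.round(proj(c,b)*4+1.5).astype(np.int32)),255)
    return cv2.resize(m,(560,420),interpolation=cv2.INTER_AREA)/255.
def tgt(dirdeg,tilt):
    a,t=np.radians(dirdeg),np.radians(tilt);d=np.array([np.cos(a),np.sin(a),0]);u=np.array([0,0,1.])
    z=np.sin(t)*d-np.cos(t)*u;x=np.cos(t)*d+np.sin(t)*u
    return R.from_matrix(np.c_[x,np.cross(z,x),z])
def go(p,Rt,off=3,name="",o=None):
    """series numbers bringing the grasp point (off mm ahead of the TCP) to p"""
    o=o or robot.get_obs();R0=R.from_quat(o["tool_rot"]);p=np.array(p)-Rt.as_matrix()[:,2]*off/1000
    print(name,np.round(R0.inv().apply(p-o["position"])*1000,1),np.round((R0.inv()*Rt).as_rotvec(degrees=True),1))
E
python3 - <<'E'
from h import *
from scipy.optimize import minimize
np.set_printoptions(precision=4,suppress=True)
cs=[robot.camera("top"),robot.camera("side")]
B=[box(-.035,.035,-.02,.012,0,.05),box(-.022,.022,-.014,.014,.05,.1),box(-.031,.031,.0165,.0245,.004,.046)]
obs=[]
for c in cs:
    g=cv2.cvtColor(c["img"],cv2.COLOR_RGB2GRAY).astype(float)
    u=proj(c,[.52,-.272,.05])[0].astype(int);w=np.zeros(g.shape,bool);w[u[1]-28:u[1]+28,u[0]-25:u[0]+25]=1
    bg=np.percentile(g[w],80);dk=np.percentile(g[w],3)
    sat=g/bg; obs.append((np.clip((0.72-sat)/0.15+.5,0,1),w))
    print(bg,dk)
def f(p,each=False):
    e=[np.abs(mask(c,[place(b,p[0],p[1],p[2]) for b in B])-o)[w].sum() for c,(o,w) in zip(cs,obs)]
    return e if each else sum(e)
for y0 in(.2,.3,.4):
    r=minimize(f,[.52,-.272,y0],method="Nelder-Mead",options=dict(initial_simplex=[[.52,-.272,y0],[.525,-.272,y0],[.52,-.267,y0],[.52,-.272,y0+.1]]))
    print(r.x,np.degrees(r.x[2]),r.fun,f(r.x,1))
k=onplane(cs[0],[[213.75,119.5],[228.75,207],[282,197]],.016);print(k)
d=k[0]-k[1];e=k[1]-k[2];print(np.degrees(np.arctan2(d[1],d[0])),np.degrees(np.arctan2(e[1],e[0]))-90,np.linalg.norm(d),np.linalg.norm(e))
A=np.array([[-.130,0],[0,0],[.075,0],[.075,.0-.031],[-.105,-.034]]);
W=np.array([[.4249,-.0433],[.5527,-.0235],[.6286,-.0082],[.6299,-.0425],[.4600,-.0633]])
A=A[:4];W=W[:4]
a=A-A.mean(0);b=W-W.mean(0);th=np.arctan2((a[:,0]*b[:,1]-a[:,1]*b[:,0]).sum(),(a*b).sum())
Rm=np.array([[np.cos(th),-np.sin(th)],[np.sin(th),np.cos(th)]]);t=W.mean(0)-Rm@A.mean(0);print("stand",t,np.degrees(th),(A@Rm.T+t-W)*1000)
print((np.array(W[2])-t)@Rm,(np.array([.46,-.0633])-t)@Rm, "base corners local",(k[:,:2]-t)@Rm)
E
```

```text
190.0 96.0
228.0 8.0
[ 0.516  -0.2688  0.3018] 17.2910238750971 245.72260061919502 [np.float64(81.5067079463364), np.float64(164.21589267285862)]
[ 0.5154 -0.268   0.3047] 17.456667603447038 246.45373237014104 [np.float64(83.9283797729618), np.float64(162.52535259717922)]
[ 0.5148 -0.2663  0.4528] 25.944068450100428 255.31014791881663 [np.float64(90.23384932920536), np.float64(165.07629858961127)]
[[ 0.7712  0.0937  0.016 ]
 [ 0.51    0.051   0.016 ]
 [ 0.536  -0.1036  0.016 ]]
9.292581591914352 9.537137547859885 0.26467049057100106 0.15679588405451697
stand [ 0.5528 -0.0225] 9.229655717496218 [[-0.3702 -0.0783]
 [ 0.1467  0.9727]
 [-1.7243 -2.2979]
 [ 1.9479  1.4035]]
[0.0771 0.002 ] [-0.0982 -0.0254] base corners local [[ 0.2341  0.0797]
 [-0.0305  0.0794]
 [-0.0297 -0.0774]]
```

```bash
python3 - <<'E'
from h import *
from scipy.optimize import minimize
np.set_printoptions(precision=4,suppress=True)
cs=[robot.camera("top"),robot.camera("side")]
B=[box(-.035,.035,-.02,.012,0,.05),box(-.022,.022,-.014,.014,.05,.1),box(-.031,.031,.0165,.0245,.004,.046)]
obs=[]
for c,th in zip(cs,(.76,.42)):
    g=cv2.cvtColor(c["img"],cv2.COLOR_RGB2GRAY).astype(float)
    u=proj(c,[.52,-.272,.05])[0].astype(int);w=np.zeros(g.shape,bool);w[u[1]-28:u[1]+28,u[0]-25:u[0]+25]=1
    s=g/np.percentile(g[w],80);o=np.clip((th-s)/0.2+.5,0,1);obs.append((o,w))
def f(p,each=False):
    e=[np.abs(mask(c,[place(b,p[0],p[1],p[2]) for b in B])-o)[w].sum() for c,(o,w) in zip(cs,obs)]
    return e if each else sum(e)
for y0 in(.15,.3):
    r=minimize(f,[.52,-.272,y0],method="Nelder-Mead",options=dict(initial_simplex=[[.52,-.272,y0],[.525,-.272,y0],[.52,-.267,y0],[.52,-.272,y0+.1]]))
    print(r.x,np.degrees(r.x[2]),f(r.x,1))
ims=[]
for c,(o,w) in zip(cs,obs):
    m=mask(c,[place(b,*r.x) for b in B]);ys,xs=np.where(w)
    v=np.dstack([o,m,c["img"][:,:,1]/255.])[ys.min():ys.max()+1,xs.min():xs.max()+1];ims.append(cv2.resize(v,None,fx=6,fy=6,interpolation=cv2.INTER_NEAREST))
cv2.imwrite("pics/fit.png",np.hstack(ims)[:,:,::-1]*255)
E
```

```text
[ 0.5166 -0.2686  0.3508] 20.1015046063111 [np.float64(103.32755417956656), np.float64(92.87647058823528)]
[ 0.5166 -0.2683  0.3685] 21.11565246155736 [np.float64(104.67657378740971), np.float64(89.63157894736841)][ WARN:0@2.482] global loadsave.cpp:1063 imwrite_ Unsupported depth image for selected encoder is fallbacked to CV_8U.
```

View pics/fit.png

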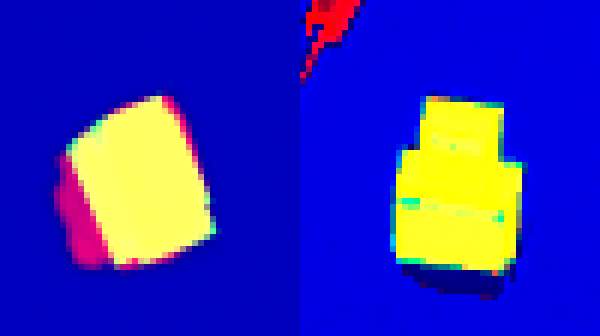

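The side silhouette fits well. In the top view, some shadow on the left is being counted, so I'll tighten that threshold and compute the grasp move.

```bash
python3 - <<'E'
from h import *
from scipy.optimize import minimize
np.set_printoptions(precision=4,suppress=True)
cs=[robot.camera("top"),robot.camera("side")]
B=[box(-.035,.035,-.02,.012,0,.05),box(-.022,.022,-.014,.014,.05,.1),box(-.031,.031,.0165,.0245,.004,.046)]
for t0,ws in((.66,(1,1)),(.70,(1,1)),(.66,(1,0)),(.7,(1,0)),(.66,(0,1))):
  obs=[]
  for c,th in zip(cs,(t0,.42)):
    g=cv2.cvtColor(c["img"],cv2.COLOR_RGB2GRAY).astype(float)
    u=proj(c,[.52,-.272,.05])[0].astype(int);w=np.zeros(g.shape,bool);w[u[1]-20:u[1]+28,u[0]-25:u[0]+25]=1
    s=g/np.percentile(g[w],80);o=np.clip((th-s)/0.1+.5,0,1);obs.append((o,w))
  def f(p):
    return sum(k*np.abs(mask(c,[place(b,p[0],p[1],p[2]) for b in B])-o)[w].sum() for c,(o,w),k in zip(cs,obs,ws))
  r=minimize(f,[.518,-.27,.3],method="Nelder-Mead",options=dict(initial_simplex=[[.52,-.272,.25],[.525,-.272,.3],[.52,-.267,.3],[.52,-.272,.4]]))
  print(t0,ws,r.x,np.degrees(r.x[2]),r.fun)
E
```

```text
0.66 (1, 1) [ 0.5158 -0.2686  0.3016] 17.281942683069346 95.02776057791539
0.7 (1, 1) [ 0.5168 -0.2689  0.3038] 17.405716261783464 115.13364293085654
0.66 (1, 0) [ 0.5167 -0.2689  0.2764] 15.837848453867133 43.0952528379773
0.7 (1, 0) [ 0.5167 -0.2682  0.2823] 16.173897714534814 66.27110423116612
0.66 (0, 1) [ 0.5161 -0.2683  0.371 ] 21.259215657811232 42.61547987616099
```

```bash
python3 - <<'E'
from h import *
Rt=tgt(17.5,45);d=Rt.as_matrix()[:,2]
a=np.radians(17.5);g=np.array([.518-.005*np.cos(a),-.270-.005*np.sin(a),.077])
print(robot.get_obs()["time"])
go(g-.12*d+[0,0,.03],Rt,name="pre")
E
```

```text
5.95
pre [ 302.2 -197.9   20.6] [-1.  45.   2.4]
```

move_arm(series="302 -198 20 -1 45 2.4;302 -198 20 -1 45 2.4;302 -198 20 -1 45 2.4;302 -198 20 -1 45 2.4;302 -198 20 -1 45 2.4;302 -198 20 -1 45 2.4;302 -198 20 -1 45 2.4;302 -198 20 -1 45 2.4", jaw=1, newtons=20)

```text
time: 6.62
position: [0.4124, -0.3203, 0.1948]
tool_rot: [0.913, 0.138, 0.379, -0.059]
ft_force: [1.0, -0.1, 0.7]
grip_width: 0.0868
grip_force: 0.0
```

```bash
cat > pg.py <<'E'
from h import *
Rt=tgt(17.5,45);d=Rt.as_matrix()[:,2]
a=np.radians(17.5);g=np.array([.518-.005*np.cos(a),-.270-.005*np.sin(a),.077])
o=robot.get_obs();print(o["time"],o["q"].round(2),o["position"])
go(g-.12*d+[0,0,.03],Rt,name="pre",o=o)
go(g-.06*d,Rt,name="mid",o=o)
go(g,Rt,name="grasp",o=o)
E
python3 pg.py
```

```text
6.6167 [-1.35  0.48  2.    0.97  1.02 -0.77] [ 0.41241987 -0.32027928  0.19480963]
pre [ 16.2 -16.3  17.4] [ 0.1 -0.  -0.3]
mid [ -5.1 -16.3  98.6] [ 0.1 -0.  -0.3]
grasp [ -5.2 -16.4 158.6] [ 0.1 -0.  -0.3]
```

move_arm(series="0 -16 40 0 0 0;-5 -16 80 0 0 0;-5 -16 98 0 0 0;-5 -16 98 0 0 0;-5 -16 98 0 0 0")

```text
time: 7.03
position: [0.4714, -0.2847, 0.1228]
tool_rot: [0.913, 0.141, 0.378, -0.059]
ft_force: [-0.2, -0.7, 0.7]
grip_width: 0.087
grip_force: 0.0
```

```bash
python3 pg.py;python3 - <<'E'
from h import *
c=robot.camera("top");t=c["img"][150:250,260:380];s=robot.camera("side")["img"][110:210,250:370]
cv2.imwrite("pics/g1.png",np.vstack([cv2.resize(i,None,fx=3,fy=3,interpolation=cv2.INTER_CUBIC)for i in(t,s)])[:,:,::-1])
E
```

```text
7.0333 [-1.19  0.64  2.04  1.21  0.86 -0.94] [ 0.47137815 -0.28472974  0.12283033]
pre [ 19.8  -0.2 -80.8] [-0.1  0.   0. ]
mid [-1.4 -0.   0.4] [-0.1  0.   0. ]
grasp [-1.4  0.1 60.4] [-0.1  0.   0. ]
```

View pics/g1.png

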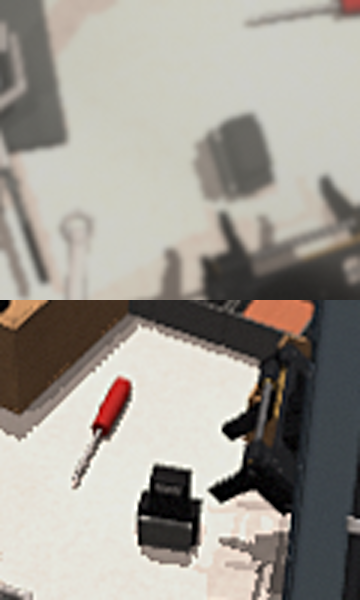

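The crop shows both fingers short of the pack, at about (222,220) and (332,190), with the pack at (240,155). I'll check the lateral alignment numerically by projecting the known fingertips.

```bash
python3 - <<'E'
from h import *
o=robot.get_obs();M=R.from_quat(o["tool_rot"]).as_matrix();p=o["position"]
c=robot.camera("top");s=robot.camera("side")
tips=[p+M@[x,sg*.0435,.022] for sg in(1,-1) for x in(-.0095,.0095)]
a=np.radians(17.5);B=[box(-.035,.035,-.02,.012,0,.05),box(-.022,.022,-.014,.014,.05,.1),box(-.031,.031,.0165,.0245,.004,.046)]
out=[]
for c,r in((c,(260,150)),(s,(250,110))):
    im=cv2.resize(c["img"][r[1]:r[1]+100,r[0]:r[0]+130],None,fx=5,fy=5,interpolation=cv2.INTER_CUBIC)
    f=lambda q:np.round((proj(c,q)-r)*5+2).astype(int)
    for q in f(tips): cv2.circle(im,tuple(map(int,q)),3,(255,0,0),-1)
    for b in B: cv2.polylines(im,[cv2.convexHull(f(place(b,.518,-.270,a)).astype(np.int32))],True,(0,255,0),1)
    q=f([p,p+M@[0,0,.0634]]);cv2.line(im,tuple(map(int,q[0])),tuple(map(int,q[1])),(255,255,0),1)
    out.append(im[:300] if 0 else im[100:400] if r[0]==260 else im[150:450])
cv2.imwrite("pics/g2.png",np.vstack(out)[:,:,::-1])
E
```

```text
(no output)
```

View pics/g2.png

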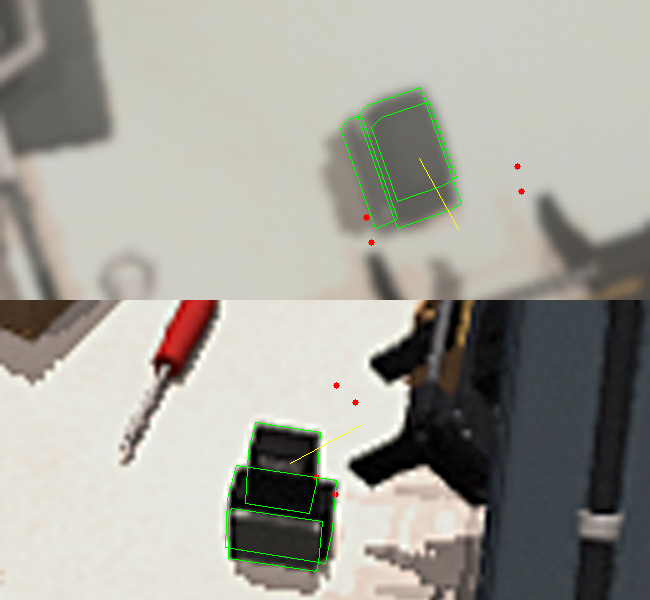

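Pack outline matches in both views (top crop (400,160)), and the gripper is laterally centred; open fingertips sit about 20 mm behind the nominal ones, so this linkage retreats when open. Advancing to the grasp.

move_arm(series="-1 0 30 0 0 0;-1 0 60 0 0 0;-1 0 60 0 0 0;-1 0 60 0 0 0")

```text
time: 7.57
position: [0.5107, -0.2727, 0.0802]
tool_rot: [0.913, 0.141, 0.378, -0.058]
ft_force: [-1.2, -0.5, 0.4]
grip_width: 0.0873
grip_force: 0.0
```

move_arm(series="0 0 0 0 0 0;0 0 0 0 0 0;0 0 0 0 0 0;0 0 0 0 0 0;0 0 0 0 0 0;0 0 0 0 0 0;0 0 0 0 0 0", jaw=0, newtons=25)

```text
time: 8.15
position: [0.5108, -0.2729, 0.0804]
tool_rot: [0.913, 0.141, 0.378, -0.058]
ft_force: [-0.8, 0.8, -0.8]
grip_width: 0.0486
grip_force: 0.0
```

```bash
cat > view.py <<'E'
import sys
from h import *
# draw pack model at given pose (or none) & save crops
def shot(name,rt,rs,boxes=[],pts=[],sc=5):
    out=[]
    for n,r in(("top",rt),("side",rs)):
        c=robot.camera(n);im=cv2.resize(c["img"][r[1]:r[1]+60,r[0]:r[0]+130],None,fx=sc,fy=sc,interpolation=cv2.INTER_CUBIC)
        f=lambda q:np.round((proj(c,q)-r)*sc+2).astype(np.int32)
        for b in boxes: cv2.polylines(im,[cv2.convexHull(f(b))],True,(0,255,0),1)
        for p in pts: cv2.circle(im,tuple(map(int,f(p)[0])),3,(255,0,0),-1)
        out.append(im)
    cv2.imwrite(f"pics/{name}.png",np.vstack(out)[:,:,::-1])
E
python3 - <<'E'
from view import *
o=robot.get_obs();print(o["time"],o["position"],o["ft_force"],o["grip_width"],o["grip_force"])
B=[box(-.035,.035,-.02,.012,0,.05),box(-.022,.022,-.014,.014,.05,.1)]
shot("g3",(280,170),(270,140),[place(b,.518,-.27,np.radians(17.5)) for b in B])
E
```

```text
8.15 [ 0.51079883 -0.27289825  0.08037647] [-0.80303844  0.84665161 -0.82980496] 0.0485611299298163 0.0
```

View pics/g3.png

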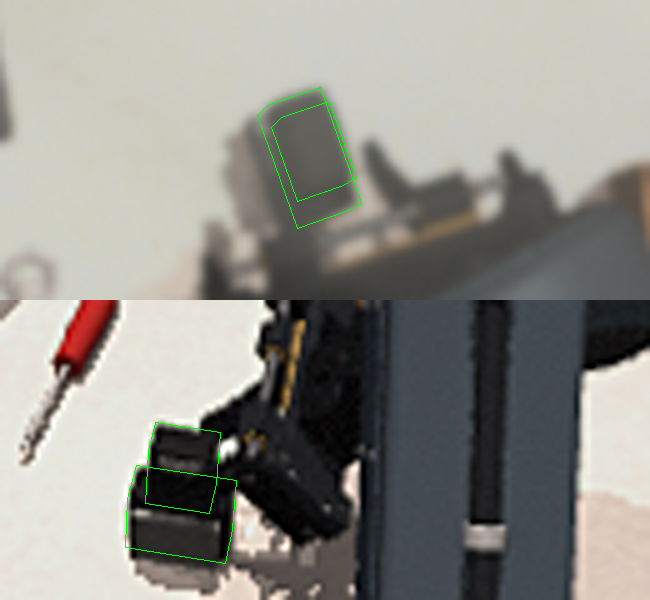

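The fingers are still closing (48 mm), so I'll let them finish while watching the force.

move_arm(series="0 0 0 0 0 0;0 0 0 0 0 0;0 0 0 0 0 0")

```text
time: 8.5
position: [0.511, -0.2731, 0.0802]
tool_rot: [0.913, 0.14, 0.378, -0.058]
ft_force: [0.6, -0.6, 1.0]
grip_width: 0.0273
grip_force: 24.9
```

move_arm(series="0 0 0 0 0 0;0 0 0 0 0 0;0 0 0 0 0 0")

```text
time: 8.75
position: [0.511, -0.273, 0.0802]
tool_rot: [0.913, 0.141, 0.378, -0.058]
ft_force: [1.0, -1.8, 0.5]
grip_width: 0.0276
grip_force: 24.9
```

```bash
python3 - <<'E'
from view import *
o=robot.get_obs();print(o["time"],o["position"],o["ft_force"],o["grip_width"],o["grip_force"])
B=[box(-.035,.035,-.02,.012,0,.05),box(-.022,.022,-.014,.014,.05,.1)]
shot("g4",(280,170),(270,140),[place(b,.518,-.27,np.radians(17.5)) for b in B])
E
```

```text
8.75 [ 0.51099356 -0.27304635  0.08016932] [ 1.00036601 -1.7687184   0.54660537] 0.027595361376596905 24.942283630371094
```

View pics/g4.png

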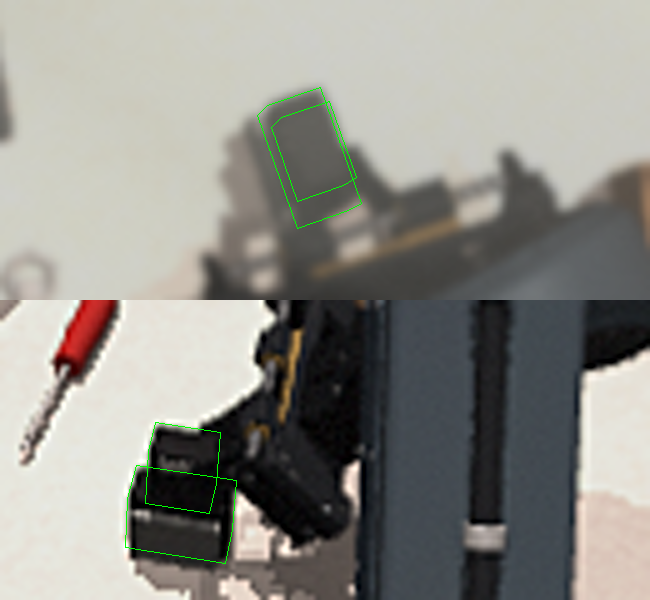

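Grip is secure: 27.6 mm at 25 N and the pack hasn't shifted. Lifting next.

```bash
cat >> h.py <<'E'
N=np.array([.6275,-.009]);YW=9.4
def nl(x,y=0):  # nest-local to world xy
    a=np.radians(YW);return N+[x*np.cos(a)-y*np.sin(a),x*np.sin(a)+y*np.cos(a)]
def packgo(x,y,zu,o,name,rel=(-.0076,-.0008,.0802)):
    """move so that held pack's origin is at nest-local x,y, underside zu"""
    Rt=tgt(YW,45);p=np.r_[nl(x+rel[0],y+rel[1]),zu+rel[2]];go(p,Rt,0,name,o)
E
python3 - <<'E'
from h import *
o=robot.get_obs()
go(o["position"]+[0,0,.13],R.from_quat(o["tool_rot"]),0,"lift",o)
packgo(-.06,0,.13,o,"stage")
E
```

```text
lift [ 91.9   0.1 -91.9] [0. 0. 0.]
stage [ 179.3 -225.4   -4.7] [-5.7 -0.   5.7]
```

move_arm(series="15 0 -15 0 0 0;40 0 -40 0 0 0;66 0 -66 0 0 0;92 0 -92 0 0 0;92 0 -92 0 0 0;92 0 -92 0 0 0", newtons=35)

```text
time: 9.35
position: [0.5104, -0.2727, 0.2109]
tool_rot: [0.913, 0.142, 0.378, -0.056]
ft_force: [-0.3, 0.4, -4.8]
grip_width: 0.0277
grip_force: 34.9
```

```bash
python3 - <<'E'
from h import *
o=robot.get_obs();print(o["grip_width"],o["grip_force"],o["ft_force"],o["time"])
packgo(-.06,0,.13,o,"stage")
E
```

```text
0.027695599834727105 34.89216148853302 [-0.29783297  0.38386012 -4.75285687] 9.35
stage [  88.3 -224.8   87.6] [-5.6  0.1  6. ]
```

move_arm(series="8 -20 8 -0.5 0 0.5;20 -50 20 -1.2 0 1.3;32 -82 32 -2 0 2.2;45 -115 45 -2.8 0 3;57 -147 57 -3.6 0 3.9;70 -180 70 -4.4 0 4.8;80 -206 80 -5 0 5.4;88 -225 88 -5.6 0.1 6")

```text
time: 10.02
position: [0.5583, -0.0168, 0.2064]
tool_rot: [0.922, 0.074, 0.378, -0.035]
ft_force: [0.4, -0.6, -4.4]
grip_width: 0.0276
grip_force: 34.9
```

move_arm(series="0 0 0 0 0 0;0 0 0 0 0 0")

```text
time: 10.18
position: [0.5593, -0.018, 0.207]
tool_rot: [0.922, 0.075, 0.378, -0.035]
ft_force: [-0.2, 0.1, -4.7]
grip_width: 0.0274
grip_force: 34.9
```

```bash
python3 - <<'E'
from view import *
from scipy.optimize import minimize
o=robot.get_obs();print(o["time"],o["position"],o["q"].round(2),o["grip_width"])
packgo(-.06,0,.13,o,"stage");packgo(-.02,0,.089,o,"fwd")
for t in("pack_center","pack","nest","jaw_a","squeeze","stand"):
    for n in("top","side"):
        v=[]
        for i in range(2):
            r=robot.tip_of(robot.camera(n),t)
            if r and r[0]["p"]>.4: v.append(r[0]["xyz"])
        if v: print(n,t,np.mean(v,0).round(4))
shot("n1",(195,120),(180,160),[place(b,*nl(-.06),np.radians(9.4),.13) for b in [box(-.035,.035,-.02,.012,0,.05),box(-.022,.022,-.014,.014,.05,.1),box(-.031,.031,.0165,.0245,.004,.046)]]+[place(box(-.039,.039,-.031,.031,0,0),*N,np.radians(9.4),.03)])
E
```

```text
10.1833 [ 0.55927974 -0.01797563  0.20697382] [-0.49  0.37  2.2   1.77  0.46 -0.71] 0.02740250871355855
stage [ 3.1  3.1 -1.5] [-0.4  0.3 -0.2]
fwd [ 2.7  3.5 55.8] [-0.4  0.3 -0.2]
top pack_center [ 0.5655 -0.0204  0.1784]
side pack_center [ 0.5702 -0.0226  0.1788]
top pack [ 0.5692 -0.0217  0.1301]
side pack [ 0.5694 -0.0178  0.1269]
top nest [ 0.6255 -0.0079  0.0304]
side nest [ 0.6295 -0.0085  0.027 ]
top jaw_a [ 0.6298 -0.0416  0.0713]
side jaw_a [ 0.628  -0.0428  0.071 ]
top squeeze [ 0.3891 -0.1133  0.0004]
side squeeze [ 0.4229 -0.0398  0.068 ]
top stand [ 5.543e-01 -2.490e-02 -4.000e-04]
side stand [ 5.506e-01 -2.330e-02  1.000e-04]
```

View pics/n1.png

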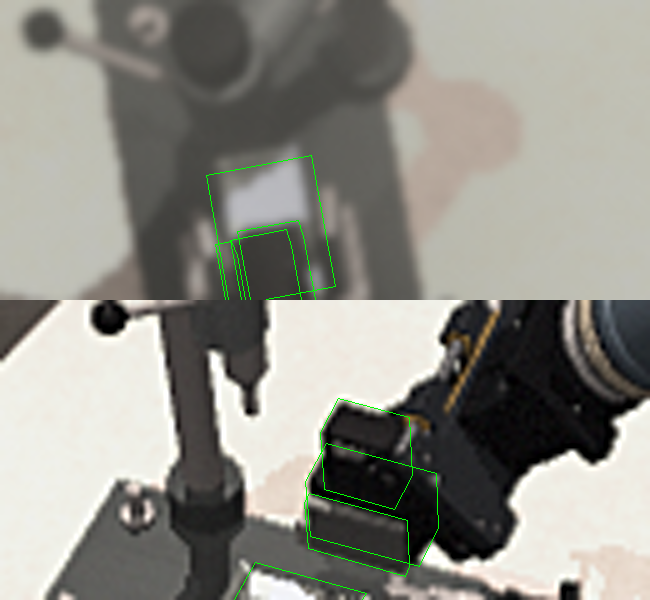

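The held pack matches its kinematic outline, and the drill and bit (side crop (250,405)) are well clear. To check the nest numerically, I'll sample intensity profiles across the jaws in the first picture.

```bash
python3 - <<'E'
from h import *
for n in("top","side"):
    c=robot.camera(n);im=cv2.cvtColor(cv2.imread(f"pics/{n}0.png"),cv2.COLOR_BGR2GRAY).astype(np.float32)
    def prof(pts):
        u=proj(c,pts).astype(np.float32);return cv2.remap(im,u[:,0].reshape(-1,1),u[:,1].reshape(-1,1),cv2.INTER_LINEAR)[:,0]
    ys=np.arange(-48,50,3)
    for z,xr in((.082,(-8,-4,0,4,8)),(.030,(-12,-6,0,6,12))):
        v=np.mean([prof([[*nl(x/1e3,y/1e3),z] for y in ys]) for x in xr],0)
        print(n,"y-prof z",z,[(int(y),int(a)) for y,a in zip(ys,v)])
    xs=np.arange(-60,61,3)
    v=np.mean([prof([[*nl(x/1e3,y/1e3),.030] for x in xs]) for y in(-9,-3,3,9)],0)
    print(n,"x-prof",[(int(y),int(a)) for y,a in zip(xs,v)])
    ys=np.arange(-55,56,3)
    sq=[nl(-.205+dx,0) for dx in(0,)]
    v=np.mean([prof([[*nl(-.205+dx,y/1e3),.077] for y in ys]) for dx in(-.015,-.008,0,.008)],0)
    print(n,"handles",[(int(y),int(a)) for y,a in zip(ys,v)])
E
```

```text
top y-prof z 0.082 [(-48, 108), (-45, 112), (-42, 117), (-39, 131), (-36, 140), (-33, 130), (-30, 112), (-27, 109), (-24, 134), (-21, 162), (-18, 178), (-15, 183), (-12, 185), (-9, 186), (-6, 186), (-3, 186), (0, 186), (3, 187), (6, 187), (9, 187), (12, 187), (15, 184), (18, 169), (21, 134), (24, 99), (27, 90), (30, 106), (33, 125), (36, 121), (39, 99), (42, 83), (45, 78), (48, 74)]
top y-prof z 0.03 [(-48, 119), (-45, 126), (-42, 123), (-39, 125), (-36, 132), (-33, 127), (-30, 111), (-27, 100), (-24, 111), (-21, 135), (-18, 156), (-15, 172), (-12, 182), (-9, 185), (-6, 186), (-3, 186), (0, 187), (3, 187), (6, 187), (9, 187), (12, 187), (15, 187), (18, 183), (21, 165), (24, 129), (27, 95), (30, 92), (33, 113), (36, 131), (39, 128), (42, 112), (45, 101), (48, 94)]
top x-prof [(-60, 162), (-57, 138), (-54, 108), (-51, 86), (-48, 88), (-45, 122), (-42, 161), (-39, 183), (-36, 189), (-33, 189), (-30, 189), (-27, 189), (-24, 188), (-21, 187), (-18, 187), (-15, 187), (-12, 187), (-9, 187), (-6, 186), (-3, 187), (0, 186), (3, 187), (6, 186), (9, 186), (12, 186), (15, 186), (18, 186), (21, 1
[... 1511 characters left out ...]
, (-15, 218), (-12, 226), (-9, 222), (-6, 207), (-3, 166), (0, 137), (3, 146), (6, 154), (9, 158), (12, 146), (15, 146), (18, 151), (21, 135), (24, 137), (27, 155), (30, 158), (33, 134), (36, 101), (39, 82), (42, 112), (45, 108), (48, 54), (51, 36), (54, 39), (57, 40), (60, 41)]
side handles [(-55, 227), (-52, 227), (-49, 227), (-46, 228), (-43, 230), (-40, 232), (-37, 227), (-34, 170), (-31, 93), (-28, 36), (-25, 17), (-22, 6), (-19, 13), (-16, 82), (-13, 166), (-10, 151), (-7, 91), (-4, 144), (-1, 206), (2, 232), (5, 230), (8, 229), (11, 223), (14, 215), (17, 210), (20, 203), (23, 201), (26, 147), (29, 70), (32, 25), (35, 14), (38, 13), (41, 71), (44, 128), (47, 146), (50, 140), (53, 143)]
```

move_arm(series="3 4.5 5 -0.4 0.3 -0.2;3 4.5 20 -0.4 0.3 -0.2;3 4.5 40 -0.4 0.3 -0.2;3 4.5 56 -0.4 0.3 -0.2;3 4.5 56 -0.4 0.3 -0.2;3 4.5 56 -0.4 0.3 -0.2")

```text
time: 13.28
position: [0.6036, -0.0179, 0.1721]
tool_rot: [0.92, 0.074, 0.384, -0.03]
ft_force: [-0.5, 0.1, -4.9]
grip_width: 0.0275
grip_force: 34.9
```

```bash
cat > pn.py <<'E'
from h import *
o=robot.get_obs();print(o["time"],o["position"].round(4),o["ft_force"].round(1),o["moment"].round(2),o["grip_width"])
for x,z in((-.02,.089),(-.004,.075),(0,.06),(0,.038),(0,.031)): packgo(x,-.001,z,o,f"{x} {z}")
E
python3 pn.py; python3 - <<'E'
from view import *
from scipy.optimize import minimize
o=robot.get_obs();M=R.from_quat(o["tool_rot"]).as_matrix()
for n in("top","side"):
    v=[]
    for i in range(3):
        r=robot.tip_of(robot.camera(n),"pack");v+=[a["xyz"] for a in r[:1]]
    v=np.array(v)
    print(n,v.round(4))
# pack profile vs jaws in top
c=robot.camera("top");im=cv2.cvtColor(c["img"],cv2.COLOR_RGB2GRAY).astype(np.float32)
E
```

```text
13.2833 [ 0.6036 -0.0179  0.1721] [-0.5  0.1 -4.9] [-0.16  1.07 -0.01] 0.02752890159048177
-0.02 0.089 [-3.8 -3.1  0.2] [ 0.2 -0.3 -0.1]
-0.004 0.075 [-2.5 -3.2 21.4] [ 0.2 -0.3 -0.1]
0 0.06 [-10.4  -3.2  34.8] [ 0.2 -0.3 -0.1]
0 0.038 [-26.   -3.3  50.2] [ 0.2 -0.3 -0.1]
0 0.031 [-31.   -3.3  55.2] [ 0.2 -0.3 -0.1]
top [[ 0.6124 -0.016   0.0897]
 [ 0.611  -0.0152  0.092 ]
 [ 0.6151 -0.018   0.0901]]
side [[ 0.6086 -0.016   0.0928]
 [ 0.6139 -0.0168  0.0926]
 [ 0.6113 -0.0168  0.0927]]
```

move_arm(series="-4 -3 0 0.2 -0.3 0;-3 -3 10 0.2 -0.3 0;-2.5 -3 21 0.2 -0.3 0;-6 -3 28 0.2 -0.3 0;-10 -3 35 0.2 -0.3 0;-18 -3 42 0.2 -0.3 0;-26 -3 50 0.2 -0.3 0;-26 -3 50 0.2 -0.3 0")

```text
time: 14.6
position: [0.6191, -0.0125, 0.1165]
tool_rot: [0.922, 0.074, 0.38, -0.032]
ft_force: [-0.3, 0.0, -4.7]
grip_width: 0.0271
grip_force: 34.9
```

move_arm(series="0 0 0 0 0 0;0 0 0 0 0 0")

```text
time: 14.77
position: [0.6206, -0.0125, 0.1195]
tool_rot: [0.92, 0.075, 0.382, -0.031]
ft_force: [-0.1, -0.5, -4.2]
grip_width: 0.0277
grip_force: 34.9
```

```bash
python3 pn.py; python3 - <<'E'
from h import *
for n in("top","side"):
    for t in ("pack","nest","jaw_a"):
        v=[]
        for i in range(3):
            r=robot.tip_of(robot.camera(n),t);v+=[a["xyz"] for a in r[:1] if a["p"]>.4]
        if v:
            m=np.median(v,0);print(n,t,m.round(4))
E
```

```text
14.7667 [ 0.6206 -0.0125  0.1195] [-0.1 -0.5 -4.2] [-0.18  1.05 -0.  ] 0.027746596269857024
-0.02 0.089 [ 21.   -0.5 -49.4] [ 0.1 -0.1 -0.1]
-0.004 0.075 [ 22.4  -0.5 -28.2] [ 0.1 -0.1 -0.1]
0 0.06 [ 14.6  -0.5 -14.8] [ 0.1 -0.1 -0.1]
0 0.038 [-1.  -0.5  0.8] [ 0.1 -0.1 -0.1]
0 0.031 [-6.  -0.5  5.7] [ 0.1 -0.1 -0.1]
top pack [ 0.6285 -0.0132  0.0379]
top nest [ 0.6269 -0.008   0.031 ]
top jaw_a [ 0.6321 -0.0419  0.0712]
side pack [ 0.6265 -0.0117  0.0371]
side nest [ 0.6291 -0.0077  0.0292]
```

move_arm(series="-1 -1 1 0 0 0;-3 -2 3 0 0 0;-5 -2 5 0 0 0;-6 -2 6 0 0 0;-6 -2 6 0 0 0;-6 -2 6 0 0 0")

```text
time: 17.07
position: [0.6201, -0.0106, 0.1106]
tool_rot: [0.921, 0.075, 0.382, -0.031]
ft_force: [0.0, 0.5, -3.9]
grip_width: 0.0277
grip_force: 34.9
```

```bash
python3 pn.py
```

```text
17.0667 [ 0.6201 -0.0106  0.1106] [ 0.   0.5 -3.9] [-0.09  1.04  0.04] 0.0276602496105495
-0.02 0.089 [ 27.4   1.5 -55.6] [ 0.1 -0.1 -0.1]
-0.004 0.075 [ 28.8   1.5 -34.3] [ 0.1 -0.1 -0.1]
0 0.06 [ 21.    1.5 -20.9] [ 0.1 -0.1 -0.1]
0 0.038 [ 5.4  1.5 -5.4] [ 0.1 -0.1 -0.1]
0 0.031 [ 0.4  1.5 -0.4] [ 0.1 -0.1 -0.1]
```

move_arm(series="-0.5 0 0.5 0 0 0;-1 0 1 0 0 0;-1 0 1 0 0 0;-1 0 1 0 0 0")

```text
time: 17.4
position: [0.6202, -0.0105, 0.1106]
tool_rot: [0.92, 0.075, 0.383, -0.031]
ft_force: [-5.9, -0.3, 4.9]
grip_width: 0.0275
grip_force: 35.0
```

Contact came at floor height (+9 N change, underside at about 30 mm), so the pack is seated. Opening and retreating now.

move_arm(series="0 0 0 0 0 0;0 0 0 0 0 0;0 0 0 0 0 0;0 0 0 0 0 0;0 0 0 0 0 0", jaw=0.65)

```text
time: 17.82
position: [0.6206, -0.0107, 0.1096]
tool_rot: [0.92, 0.075, 0.383, -0.031]
ft_force: [0.6, -0.7, -0.2]
grip_width: 0.052
grip_force: 0.0
```

move_arm(series="0 0 -5 0 0 0;0 0 -20 0 0 0;0 0 -45 0 0 0;0 0 -75 0 0 0;0 0 -110 0 0 0;0 0 -130 0 0 0;0 0 -130 0 0 0;0 0 -130 0 0 0")

```text
time: 18.48
position: [0.5292, -0.026, 0.2022]
tool_rot: [0.92, 0.075, 0.383, -0.03]
ft_force: [0.3, -0.5, -0.7]
grip_width: 0.0565
grip_force: 0.0
```

```bash
python3 - <<'E'
from h import *
np.set_printoptions(precision=4,suppress=True)
o=robot.get_obs();print(o["time"],o["position"],o["ft_force"])
for n in("top","side"):
    c=robot.camera(n)
    for t in ("pack","nest","squeeze"):
        r=robot.tip_of(c,t);print(n,t,[(a["xyz"].round(4) if hasattr(a["xyz"],"round") else a["xyz"],round(a["p"],2)) for a in r[:1]])
# squeeze pose: tool down, handles
a=np.radians(YW);s=nl(-.205);print("squeeze",s)
go(np.r_[s,.073+.08],tgt(YW,0),3,"above",o)
go(np.r_[s,.073],tgt(YW,0),3,"at",o)
E
```

```text
18.4833 [ 0.5292 -0.026   0.2022] [ 0.3338 -0.493  -0.6906]
top pack [([0.6321, -0.0084, 0.0292], 0.87)]
top nest [([0.6271, -0.0082, 0.0301], 0.79)]
top squeeze []
side pack [([0.6271, -0.0068, 0.0332], 0.66)]
side nest [([0.6301, -0.0077, 0.0311], 0.92)]
side squeeze [([0.422, -0.0432, 0.0702], 0.78)]
squeeze [ 0.4253 -0.0425]
above [-107.    -0.5  -42.2] [  0.1 -45.2  -0.1]
at [-163.7   -0.6   14.2] [  0.1 -45.2  -0.1]
```

move_arm(series="-10 0 -10 0 -6.4 0;-30 0 -20 0 -12.8 0;-50 0 -30 0 -19.2 0;-70 0 -42 0 -25.6 0;-90 0 -42 0 -32 0;-107 -0.5 -42 0 -38.6 0;-107 -0.5 -42 0 -45.2 0;-107 -0.5 -42 0 -45.2 0", jaw=1)

```text
time: 19.55
position: [0.4265, -0.0365, 0.1551]
tool_rot: [0.986, 0.085, 0.14, -0.029]
ft_force: [0.8, 0.7, 0.3]
grip_width: 0.0872
grip_force: 0.0
```

move_arm(series="0 0 0 0 0 0;0 0 0 0 0 0;0 0 0 0 0 0")

```text
time: 19.8
position: [0.4284, -0.0363, 0.1559]
tool_rot: [0.985, 0.086, 0.144, -0.029]
ft_force: [-0.9, 0.1, 0.2]
grip_width: 0.0871
grip_force: 0.0
```

```bash
python3 - <<'E'
from h import *
o=robot.get_obs();print(o["time"],o["position"].round(4),o["ft_force"].round(1),o["q"].round(2),o["grip_width"])
s=nl(-.205)
go(np.r_[s,.073+.08],tgt(YW,0),3,"above",o)
go(np.r_[s,.073],tgt(YW,0),3,"at",o)
c=robot.camera("side");print([ (a["xyz"],a["p"]) for a in robot.tip_of(c,"squeeze")[:2]])
E
```

```text
19.8 [ 0.4284 -0.0363  0.1559] [-0.9  0.1  0.2] [-0.5   0.31  2.17  0.45  0.49  0.51] 0.08708034997448899
above [-3.9  5.6 -1.5] [ -1.9 -16.8   0.5]
at [-27.    8.1  75.1] [ -1.9 -16.8   0.5]
[([0.4237, -0.0438, 0.0711], 0.81), ([0.5172, 0.2985, 0.0043], 0.56)]
```

move_arm(series="-4 5.6 -1.5 -1.9 -16.8 0.5;-4 5.6 -1.5 -1.9 -16.8 0.5;-4 5.6 -1.5 -1.9 -16.8 0.5;-4 5.6 -1.5 -1.9 -16.8 0.5;-4 5.6 -1.5 -1.9 -16.8 0.5;-4 5.6 -1.5 -1.9 -16.8 0.5;-4 5.6 -1.5 -1.9 -16.8 0.5;-4 5.6 -1.5 -1.9 -16.8 0.5")

```text
time: 20.57
position: [0.4237, -0.0429, 0.1559]
tool_rot: [0.997, 0.081, -0.001, -0.0]
ft_force: [-1.6, 0.7, 0.3]
grip_width: 0.0872
grip_force: 0.0
```

```bash
cat > sq.py <<'E'
from h import *
o=robot.get_obs();print(o["time"],o["position"].round(4),o["ft_force"].round(1),o["q"].round(2),o["grip_width"],o["grip_force"])
s=nl(-.205)
go(np.r_[s,.073+.08],tgt(YW,0),3,"above",o)
go(np.r_[s,.073],tgt(YW,0),3,"at",o)
E
python3 sq.py
```

```text
20.5667 [ 0.4237 -0.0429  0.1559] [-1.6  0.7  0.3] [-0.36  0.36  1.97 -0.    0.8   1.04] 0.08721443826754566 0.0
above [ 1.6 -0.2 -0.1] [-0.   0.1 -0.1]
at [ 1.8 -0.1 79.9] [-0.   0.1 -0.1]
```

move_arm(series="-15 0 5 0 0 0;-15 0 25 0 0 0;-15 0 45 0 0 0;-15 0 60 0 0 0;-15 0 75 0 0 0;-15 0 87 0 0 0;-15 0 87 0 0 0;-15 0 87 0 0 0")

```text
time: 21.23
position: [0.4095, -0.0457, 0.069]
tool_rot: [0.997, 0.081, -0.001, -0.0]
ft_force: [0.2, 0.2, 0.4]
grip_width: 0.0873
grip_force: 0.0
```

```bash
python3 sq.py; python3 - <<'E'
from view import *
s=nl(-.222)
shot("s1",(195,190),(225,200),pts=[np.r_[nl(-.24,y),.077] for y in(-.034,.034)])
E
```

```text
21.2333 [ 0.4095 -0.0457  0.069 ] [0.2 0.2 0.4] [-0.38  0.54  2.08 -0.    0.52  1.03] 0.0872671201735028 0.0
above [ 15.8  -0.7 -87. ] [-0.   0.2 -0.1]
at [16.1 -0.6 -7. ] [-0.   0.2 -0.1]
```

View pics/s1.png

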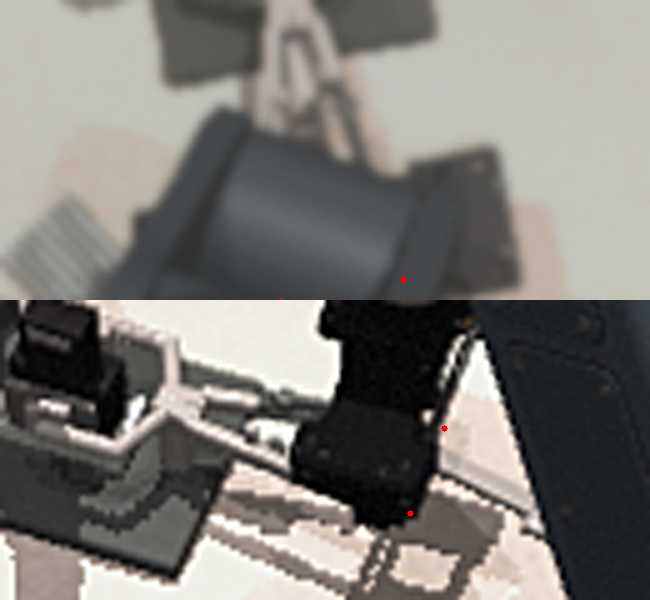

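The gripper straddles the handles (side crop (370,470)) with no contact force. The pack stands between the jaws at (60,390). Squeezing now.

move_arm(series="0 0 0 0 0 0;0 0 0 0 0 0;0 0 0 0 0 0;0 0 0 0 0 0", jaw=0.15, newtons=40)

```text
time: 21.67
position: [0.4108, -0.0458, 0.0697]
tool_rot: [0.997, 0.082, -0.0, 0.001]
ft_force: [-0.1, -0.3, -0.0]
grip_width: 0.0678
grip_force: 0.0
```

move_arm(series="0 0 0 0 0 0;0 0 0 0 0 0;0 0 0 0 0 0;0 0 0 0 0 0;0 0 0 0 0 0;0 0 0 0 0 0")

```text
time: 22.17
position: [0.4105, -0.0458, 0.0692]
tool_rot: [0.997, 0.082, -0.001, 0.001]
ft_force: [0.1, 0.2, -0.7]
grip_width: 0.0285
grip_force: 0.0
```

move_arm(series="0 0 0 0 0 0;0 0 0 0 0 0;0 0 0 0 0 0;0 0 0 0 0 0;0 0 0 0 0 0;0 0 0 0 0 0")

```text
time: 22.67
position: [0.4105, -0.0458, 0.0693]
tool_rot: [0.997, 0.082, -0.001, 0.001]
ft_force: [-0.3, 0.5, -0.6]
grip_width: 0.0133
grip_force: 0.0
```

The fingers closed to 13 mm with no force, so they missed the handles. I'll check where the handles really end and at what height, using the first pictures.

```bash
python3 - <<'E'
from h import *
for n in("top","side"):
    c=robot.camera(n);im=cv2.cvtColor(cv2.imread(f"pics/{n}0.png"),cv2.COLOR_BGR2GRAY).astype(np.float32)
    now=cv2.cvtColor(c["img"],cv2.COLOR_RGB2GRAY).astype(np.float32)
    if n=="top": print("ends local",[( (R.from_euler('z',-YW,degrees=True).apply(np.r_[q[:2]-N,0]))*1000).round(1) for q in onplane(c,[[251.2,248.7],[275,243.7]],.07)])
    xs=np.arange(-265,-150,5)
    for sg in(1,-1):
        # along each handle: min intensity across +-6mm
        half=lambda x:(29+(-205-x)*.145)
        P=np.array([[[*nl(x/1e3,sg*(half(x)+d)/1e3),.072] for d in np.arange(-8,9,2)] for x in xs])
        u=proj(c,P.reshape(-1,3)).astype(np.float32)
        v=cv2.remap(im,u[:,:1],u[:,1:],cv2.INTER_LINEAR).reshape(len(xs),-1).min(1)
        print(n,sg,[(int(x),int(a)) for x,a in zip(xs,v)])
    # pixel coords of the TCP and tips now
    o=robot.get_obs();print(n,proj(c,[o["position"]]))
    for t in("pliers_a","release_tab","jaw_a","squeeze","cover"):
        for f in(robot.tip_of,robot.search_frame):
            try: print(n,t,f.__name__,[(np.round(a["xyz"],4).tolist(),round(a["p"],2)) for a in f(c,t)[:2]])
            except Exception as e: print(n,t,str(e)[:80])
E
```

```text
ends local [array([-237.1,   32.8,    0. ]), array([-235.5,  -34.3,    0. ])]
top 1 [(-265, 190), (-260, 190), (-255, 190), (-250, 188), (-245, 180), (-240, 174), (-235, 117), (-230, 82), (-225, 77), (-220, 78), (-215, 79), (-210, 80), (-205, 80), (-200, 78), (-195, 78), (-190, 77), (-185, 76), (-180, 75), (-175, 86), (-170, 126), (-165, 132), (-160, 133), (-155, 116)]
top -1 [(-265, 170), (-260, 178), (-255, 184), (-250, 187), (-245, 181), (-240, 178), (-235, 125), (-230, 79), (-225, 80), (-220, 80), (-215, 81), (-210, 80), (-205, 75), (-200, 79), (-195, 77), (-190, 80), (-185, 80), (-180, 88), (-175, 104), (-170, 104), (-165, 108), (-160, 109), (-155, 105)]
top [[262.08535811 240.4325459 ]]
top pliers_a it knows: bottle, carton, drill, heat_sink, jaw, label_roll, nest, pack, pack_ce
top pliers_a call [([0.5669, -0.0429, 0.074], 0.66)]
top release_tab call [([0.461, -0.0617, 0.0937], 0.56)]
top release_tab call [([0.4918, -0.0507, 0.0813], 0.56)]
top jaw_a call [([0.6326, -0.0411, 0.0728], 0.65)]
top jaw_a call [([0.5669, -0.0401, 0.0782], 0.62), ([0.6488, -0.0308, 0.022], 0.33)]
to
[... 819 characters left out ...]
2), (-155, 38)]
side [[303.7067452 233.1605643]]
side pliers_a it knows: bottle, carton, drill, heat_sink, jaw, label_roll, nest, pack, pack_ce
side pliers_a call [([0.5357, -0.0145, 0.0709], 0.71)]
side release_tab call [([0.4561, -0.0655, 0.0893], 0.54)]
side release_tab call []
side jaw_a call [([0.628, -0.0404, 0.0725], 0.59), ([0.3267, 0.3103, 0.0027], 0.58)]
side jaw_a call [([0.5306, -0.0165, 0.0776], 0.73), ([0.5161, 0.3086, 0.0602], 0.3)]
side squeeze call [([0.4202, -0.0439, 0.068], 0.57)]
side squeeze call [([0.6507, -0.0012, 0.027], 0.95)]
side cover it knows: bottle, carton, drill, heat_sink, jaw, label_roll, nest, pack, pack_ce
side cover call [([0.6295, 0.0097, 0.0731], 0.58)]
```

The networks still see the tab and jaws open, so the tips passed over the handles; the open tips sit higher than nominal. I'll lift, reopen and go lower, slightly further back to clear the tab.

move_arm(series="0 0 -15 0 0 0;0 0 -35 0 0 0;-4 0 -50 0 0 0;-4 0 -50 0 0 0")

```text
time: 23.9
position: [0.4075, -0.0467, 0.1212]
tool_rot: [0.997, 0.082, 0.001, 0.001]
ft_force: [0.2, 0.9, 0.6]
grip_width: 0.0131
grip_force: 0.0
```

move_arm(series="0 0 0 0 0 0;0 0 0 0 0 0;0 0 0 0 0 0;0 0 0 0 0 0;0 0 0 0 0 0;0 0 0 0 0 0;0 0 0 0 0 0;0 0 0 0 0 0", jaw=1)

```text
time: 24.57
position: [0.4065, -0.0463, 0.1191]
tool_rot: [0.997, 0.082, -0.001, 0.0]
ft_force: [-1.2, -0.2, -0.3]
grip_width: 0.0583
grip_force: 0.0
```

```bash
python3 - <<'E'
from h import *
o=robot.get_obs();print(o["time"],o["position"].round(4),o["ft_force"].round(1),o["grip_width"])
go(np.r_[nl(-.226),.052],tgt(YW,0),3,"at",o)
E
```

```text
24.5667 [ 0.4065 -0.0463  0.1191] [-1.2 -0.2 -0.3] 0.058328990056637
at [-1.8 -0.8 64.1] [ 0.   0.1 -0. ]
```

move_arm(series="-2 -0.5 0 0 0 0;-2 -0.5 0 0 0 0;-2 -0.5 0 0 0 0;-2 -0.5 0 0 0 0;-2 -0.5 0 0 0 0;-2 -0.5 15 0 0 0;-2 -0.5 30 0 0 0;-2 -0.5 40 0 0 0")

```text
time: 25.23
position: [0.4045, -0.0463, 0.0787]
tool_rot: [0.997, 0.082, -0.001, 0.001]
ft_force: [-0.5, -0.1, -0.1]
grip_width: 0.0873
grip_force: 0.0
```

move_arm(series="0 0 6 0 0 0;0 0 12 0 0 0;0 0 18 0 0 0;0 0 22 0 0 0;0 0 22 0 0 0")

```text
time: 25.65
position: [0.4043, -0.0462, 0.0568]
tool_rot: [0.997, 0.082, -0.001, 0.0]
ft_force: [-0.5, -0.4, -0.8]
grip_width: 0.0869
grip_force: 0.0
```

move_arm(series="0 0 0 0 0 0;0 0 0 0 0 0;0 0 0 0 0 0;0 0 0 0 0 0;0 0 0 0 0 0", jaw=0.25, newtons=40)

```text
time: 26.07
position: [0.4033, -0.0466, 0.0575]
tool_rot: [0.997, 0.083, -0.002, 0.001]
ft_force: [-5.5, -7.8, 1.5]
grip_width: 0.0615
grip_force: 4.7
```

move_arm(series="0 0 0 0 0 0;0 0 0 0 0 0;0 0 0 0 0 0")

```text
time: 26.32
position: [0.4038, -0.0467, 0.0575]
tool_rot: [0.997, 0.082, -0.001, 0.001]
ft_force: [-1.7, -2.5, -0.2]
grip_width: 0.0418
grip_force: 1.1
```

move_arm(series="0 0 0 0 0 0;0 0 0 0 0 0;0 0 0 0 0 0")

```text
time: 26.57
position: [0.4042, -0.0469, 0.0575]
tool_rot: [0.997, 0.082, -0.001, 0.001]
ft_force: [-3.7, -6.5, -0.4]
grip_width: 0.0282
grip_force: 40.0
```

move_arm(series="0 0 0 0 0 0;0 0 0 0 0 0;0 0 0 0 0 0")

```text
time: 26.82
position: [0.4043, -0.0469, 0.0575]
tool_rot: [0.997, 0.082, -0.001, 0.001]
ft_force: [-4.0, -6.5, 1.6]
grip_width: 0.0282
grip_force: 40.0
```

The squeeze worked: the handles stopped at 28 mm under the full 40 N. I'll let go, lift and check that they stay locked.

move_arm(series="0 0 0 0 0 0;0 0 0 0 0 0;0 0 0 0 0 0;0 0 0 0 0 0;0 0 0 0 0 0;0 0 0 0 0 0;0 0 0 0 0 0;0 0 0 0 0 0", jaw=1)

```text
time: 27.48
position: [0.4045, -0.0462, 0.0573]
tool_rot: [0.997, 0.082, -0.001, 0.001]
ft_force: [-0.2, -0.5, 0.8]
grip_width: 0.0733
grip_force: 0.0
```

move_arm(series="0 0 0 0 0 0;0 0 0 0 0 0;0 0 0 0 0 0;0 0 -15 0 0 0;0 0 -40 0 0 0;-20 0 -75 0 0 0;-60 0 -100 0 0 0;-60 0 -100 0 0 0")

```text
time: 28.15
position: [0.3413, -0.0549, 0.1595]
tool_rot: [0.997, 0.082, -0.001, 0.0]
ft_force: [-0.4, 0.7, -0.4]
grip_width: 0.0868
grip_force: 0.0
```

```bash
python3 - <<'E'
from h import *
o=robot.get_obs();print(o["time"],o["position"].round(4),o["ft_force"].round(1),o["grip_width"])
L=lambda q:(R.from_euler('z',-YW,degrees=True).apply(np.r_[np.array(q)[:2]-N,0])[:2]*1000).round(1)
for n in("top","side"):
    for i in range(2):
        c=robot.camera(n)
        for t in("release_tab","jaw_a","pack"):
            print(n,t,[(L(a["xyz"]),np.round(a["xyz"][2],3),round(a["p"],2)) for a in robot.tip_of(c,t)[:1]])
    im=cv2.cvtColor(c["img"],cv2.COLOR_RGB2GRAY).astype(np.float32);ys=np.arange(-45,46,3)
    u=proj(c,[[*nl(x,y/1e3),.077] for x in(-.215,-.205,-.195) for y in ys]).astype(np.float32)
    v=cv2.remap(im,u[:,:1],u[:,1:],cv2.INTER_LINEAR).reshape(3,-1).mean(0)
    print(n,[(int(y),int(a)) for y,a in zip(ys,v)])
E
```

```text
28.15 [ 0.3413 -0.0549  0.1595] [-0.4  0.7 -0.4] 0.08675332267365174
top release_tab [(array([-173.1,   -9.2]), np.float64(0.092), 0.59)]
top jaw_a [(array([  0.7, -22.4]), np.float64(0.068), 0.84)]
top pack [(array([ 3.8, -4.1]), np.float64(0.031), 0.78)]
top release_tab [(array([-205.5,   -2.1]), np.float64(0.07), 0.67)]
top jaw_a [(array([ -1.3, -23.2]), np.float64(0.069), 0.71)]
top pack [(array([ 3.8, -1.7]), np.float64(0.029), 0.77)]
top [(-45, 178), (-42, 178), (-39, 177), (-36, 177), (-33, 175), (-30, 170), (-27, 163), (-24, 159), (-21, 157), (-18, 149), (-15, 121), (-12, 80), (-9, 66), (-6, 91), (-3, 127), (0, 140), (3, 123), (6, 86), (9, 60), (12, 64), (15, 97), (18, 126), (21, 129), (24, 115), (27, 107), (30, 111), (33, 124), (36, 135), (39, 135), (42, 130), (45, 125)]
side release_tab [(array([-185.8,  -11.1]), np.float64(0.09), 0.46)]
side jaw_a [(array([ -1. , -22.2]), np.float64(0.071), 0.85)]
side pack [(array([-1.2, -1.6]), np.float64(0.03), 0.94)]
side release_tab [(array([-181.8,  -10.1]), np.float64(0.092), 0.37)]
side jaw_a [(array([ -1.6, -21.3]), np.float64(0.069), 0.67)]
side pack [(array([0.5, 2.9]), np.float64(0.03), 0.69)]
side [(-45, 182), (-42, 204), (-39, 221), (-36, 224), (-33, 204), (-30, 173), (-27, 158), (-24, 168), (-21, 184), (-18, 207), (-15, 171), (-12, 97), (-9, 38), (-6, 19), (-3, 7), (0, 17), (3, 92), (6, 180), (9, 98), (12, 40), (15, 15), (18, 3), (21, 24), (24, 150), (27, 240), (30, 231), (33, 225), (36, 226), (39, 230), (42, 232), (45, 226)]
```

Locked by itself: handle centres are at ±10 mm and the jaws at about −21 mm. Next I'll close the fingers and measure where the closed tip really is.

move_arm(series="0 0 0 0 0 0;0 0 0 0 0 0;0 0 0 0 0 0;0 0 0 0 0 0;0 0 0 0 0 0;0 0 0 0 0 0;0 0 0 0 0 0;0 0 0 0 0 0", jaw=0, newtons=20)

```text
time: 29.62
position: [0.3454, -0.056, 0.1574]
tool_rot: [0.997, 0.082, -0.001, 0.001]
ft_force: [0.2, -0.8, -0.9]
grip_width: 0.0418
grip_force: 0.0
```

move_arm(series="0 0 0 0 0 0;0 0 0 0 0 0;0 0 0 0 0 0;0 0 0 0 0 0;0 0 0 0 0 0;0 0 0 0 0 0")

```text
time: 30.12
position: [0.3454, -0.0559, 0.1574]
tool_rot: [0.997, 0.082, -0.001, 0.001]
ft_force: [0.8, -0.8, -0.3]
grip_width: 0.0038
grip_force: 0.0
```

```bash
cat > tip.py <<'E'
from h import *
o=robot.get_obs();print(o["time"],o["position"].round(4),o["grip_width"])
M=R.from_quat(o["tool_rot"]).as_matrix();ts=np.arange(-36,49,3)
for n in("side","top"):
    c=robot.camera(n);im=cv2.cvtColor(c["img"],cv2.COLOR_RGB2GRAY).astype(np.float32)
    for dy in(-6,6):
        u=proj(c,[o["position"]+M@[0,dy/1e3,t/1e3] for t in ts]).astype(np.float32)
        print(n,dy,u[12],[(int(t),int(a)) for t,a in zip(ts,cv2.remap(im,u[:,:1],u[:,1:],cv2.INTER_LINEAR)[:,0])])
s=nl(-.180,.016);go(np.r_[s,.155],tgt(YW,0),0,"above tab +y side, TCP z .155",o)
E
python3 tip.py
```

```text
30.1167 [ 0.3454 -0.0559  0.1574] 0.0037896925331579187
side -6 [325.93958 222.64787] [(-36, 25), (-33, 25), (-30, 26), (-27, 25), (-24, 25), (-21, 24), (-18, 19), (-15, 30), (-12, 50), (-9, 40), (-6, 29), (-3, 19), (0, 19), (3, 17), (6, 12), (9, 10), (12, 9), (15, 10), (18, 6), (21, 2), (24, 0), (27, 65), (30, 174), (33, 216), (36, 238), (39, 234), (42, 232), (45, 231), (48, 232)]
side 6 [327.1072  219.56833] [(-36, 23), (-33, 23), (-30, 22), (-27, 25), (-24, 26), (-21, 25), (-18, 25), (-15, 25), (-12, 25), (-9, 24), (-6, 22), (-3, 18), (0, 31), (3, 42), (6, 41), (9, 30), (12, 20), (15, 18), (18, 15), (21, 10), (24, 8), (27, 8), (30, 11), (33, 7), (36, 2), (39, 0), (42, 63), (45, 172), (48, 218)]
top -6 [262.95816 265.35855] [(-36, 90), (-33, 90), (-30, 90), (-27, 90), (-24, 90), (-21, 89), (-18, 89), (-15, 89), (-12, 89), (-9, 89), (-6, 88), (-3, 88), (0, 88), (3, 88), (6, 88), (9, 87), (12, 87), (15, 87), (18, 87), (21, 87), (24, 86), (27, 86), (30, 86), (33, 86), (36, 86), (39, 85), (42, 85), (45, 85), (48, 85)]
top 6 [267.5392 264.5125] [(-36, 81), (-33, 81), (-30, 81), (-27, 81), (-24, 80), (-21, 80), (-18, 80), (-15, 80), (-12, 80), (-9, 80), (-6, 80), (-3, 80), (0, 79), (3, 79), (6, 79), (9, 79), (12, 79), (15, 79), (18, 79), (21, 79), (24, 79), (27, 79), (30, 79), (33, 79), (36, 79), (39, 79), (42, 79), (45, 79), (48, 79)]
above tab +y side, TCP z .155 [106.  -16.3   2.2] [ 0.1  0.1 -0. ]
```

The closed tip is about 22–25 mm ahead of the TCP, as specified. Moving over to the +y side of the tab.

move_arm(series="30 -5 2 0 0 0;65 -10 2 0 0 0;95 -14 2 0 0 0;106 -16 2 0 0 0;106 -16 2 0 0 0;106 -16 2 0 0 0;106 -16 2 0 0 0")

```text
time: 30.8
position: [0.445, -0.0226, 0.1548]
tool_rot: [0.997, 0.082, -0.002, 0.0]
ft_force: [-0.2, -0.3, 0.4]
grip_width: 0.0007
grip_force: 0.0
```

```bash
cat > tb.py <<'E'
from h import *
o=robot.get_obs();print(o["time"],o["position"].round(4),o["ft_force"].round(1),o["grip_width"])
for y,z in((.016,.113),(-.013,.113),(.0,.113)):go(np.r_[nl(-.180,y),z],tgt(YW,0),0,f"{y} {z}",o)
E
python3 tb.py
```

```text
30.8 [ 0.445  -0.0226  0.1548] [-0.2 -0.3  0.4] 0.0006537079157600929
0.016 0.113 [ 2.5  0.4 41.8] [-0.   0.3 -0. ]
-0.013 0.113 [ 2.5 29.4 41.8] [-0.   0.3 -0. ]
0.0 0.113 [ 2.5 16.4 41.8] [-0.   0.3 -0. ]
```

move_arm(series="2 0 15 0 0 0;2 0 28 0 0 0;2 0 36 0 0 0;2 0 42 0 0 0;2 0 42 0 0 0;2 0 42 0 0 0")

```text
time: 31.3
position: [0.4487, -0.0227, 0.1132]
tool_rot: [0.997, 0.082, -0.001, 0.0]
ft_force: [-1.1, 0.1, -0.8]
grip_width: 0.0003
grip_force: 0.0
```

move_arm(series="0 3 0 0 0 0;0 6 0 0 0 0;0 9 0 0 0 0;0 11 0 0 0 0;0 11 0 0 0 0")

```text
time: 31.72
position: [0.4516, -0.034, 0.1135]
tool_rot: [0.997, 0.082, -0.0, 0.001]
ft_force: [-0.8, -1.3, 0.4]
grip_width: 0.0003
grip_force: 0.0
```

```bash
python3 tb.py
```

```text
31.7167 [ 0.4516 -0.034   0.1135] [-0.8 -1.3  0.4] 0.0002557257374952586
0.016 0.113 [ -2.4 -12.    0.5] [ 0.1  0.  -0. ]
-0.013 0.113 [-2.3 17.   0.5] [ 0.1  0.  -0. ]
0.0 0.113 [-2.3  4.   0.5] [ 0.1  0.  -0. ]
```

move_arm(series="-1 2 0 0 0 0;-2 5 0 0 0 0;-2 8 0 0 0 0;-2 8 0 0 0 0")

```text
time: 32.05
position: [0.4507, -0.0422, 0.1133]
tool_rot: [0.997, 0.082, -0.0, 0.001]
ft_force: [0.0, 0.0, 0.2]
grip_width: 0.0006
grip_force: 0.0
```

move_arm(series="0 2 0 0 0 0;0 4 0 0 0 0;0 6 0 0 0 0;0 8 0 0 0 0;0 8 0 0 0 0")

```text
time: 32.47
position: [0.452, -0.05, 0.1133]
tool_rot: [0.997, 0.082, -0.001, 0.001]
ft_force: [0.0, 0.4, -0.2]
grip_width: 0.0004
grip_force: 0.0
```

```bash
python3 tb.py; cat > st.py <<'E'
from h import *
L=lambda q:(R.from_euler('z',-YW,degrees=True).apply(np.r_[np.array(q)[:2]-N,0])[:2]*1000).round(1)
for n in("top","side"):
    c=robot.camera(n)
    for t in("release_tab","jaw_a","pack"):
        print(n,t,[(L(a["xyz"]),np.round(a["xyz"][2],3),round(a["p"],2)) for a in robot.tip_of(c,t)[:1]])
E
python3 st.py
```

```text
32.4667 [ 0.452  -0.05    0.1133] [ 0.   0.4 -0.2] 0.00042814718945869757
0.016 0.113 [ -0.2 -27.8   0.2] [ 0.1  0.1 -0. ]
-0.013 0.113 [-0.2  1.2  0.3] [ 0.1  0.1 -0. ]
0.0 0.113 [ -0.2 -11.8   0.2] [ 0.1  0.1 -0. ]
top release_tab []
top jaw_a []
top pack [(array([ 0.8, -2.4]), np.float64(0.027), 0.78)]
side release_tab []
side jaw_a [(array([ -0.3, -23.1]), np.float64(0.071), 0.67)]
side pack [(array([1.2, 2.6]), np.float64(0.031), 0.9)]
```

No force, and the jaws are still locked, so the finger passed over the tab; the closed tip is shorter than nominal. I'll back off to +y, go 9 mm lower and push again.

move_arm(series="0 -10 0 0 0 0;0 -20 0 0 0 0;0 -28 0 0 0 0;0 -28 0 0 0 0;0 -28 3 0 0 0;0 -28 6 0 0 0;0 -28 9 0 0 0;0 -28 9 0 0 0")

```text
time: 33.53
position: [0.4469, -0.0221, 0.1036]
tool_rot: [0.997, 0.082, -0.001, 0.0]
ft_force: [0.5, -0.3, -0.6]
grip_width: 0.0007
grip_force: 0.0
```

move_arm(series="0 3 0 0 0 0;0 6 0 0 0 0;0 9 0 0 0 0;0 12 0 0 0 0;0 12 0 0 0 0")

```text
time: 33.95
position: [0.4496, -0.0346, 0.1043]
tool_rot: [0.997, 0.081, -0.0, 0.001]
ft_force: [-0.4, -0.1, 0.2]
grip_width: 0.0003
grip_force: 0.0
```

move_arm(series="0 2 0 0 0 0;0 5 0 0 0 0;0 8 0 0 0 0;0 8 0 0 0 0")

```text
time: 34.28
position: [0.4508, -0.0423, 0.1043]
tool_rot: [0.997, 0.082, -0.0, 0.001]
ft_force: [-1.2, -1.1, -0.1]
grip_width: 0.0005
grip_force: 0.0
```

move_arm(series="0 2 0 0 0 0;0 4 0 0 0 0;0 6 0 0 0 0;0 6 0 0 0 0")

```text
time: 34.62
position: [0.4516, -0.048, 0.1042]
tool_rot: [0.997, 0.082, -0.001, 0.001]
ft_force: [0.3, -0.2, 0.5]
grip_width: 0.0007
grip_force: 0.0
```

```bash
python3 - <<'E'
from h import *
L=lambda q:(R.from_euler('z',-YW,degrees=True).apply(np.r_[np.array(q)[:2]-N,0])[:2]*1000).round(1)
o=robot.get_obs();print(o["time"],L(o["position"]),o["position"],o["ft_force"].round(1))
c=robot.camera("side");im=cv2.cvtColor(c["img"],cv2.COLOR_RGB2GRAY)
u=proj(c,[np.r_[nl(-.18,-.010),.092]])[0].round().astype(int);print(u,proj(c,[o["position"],o["position"]-[0,0,.022]]))
print(im[u[1]-22:u[1]+24:1,u[0]-22:u[0]+22:1][::2] )
E
```

```text
34.6167 [-179.9   -9.7] [ 0.45164056 -0.04796541  0.10424387] [ 0.3 -0.2  0.5]
[292 223] [[292.37363938 220.39021497]
 [292.23477734 224.86706442]]
[[238 234 235 ... 236 237 237]
 [236 237 236 ... 236 235 236]
 [235 237 237 ... 238 238 237]
 ...
 [123 126 129 ...  98 118 104]
 [119 122 127 ...  90  87 116]
 [123 126 159 ...  76  69  94]]
```

Still over the tab. The squeeze (miss at 0.069, hit at 0.057) also says the real tips are roughly 8–20 mm behind the TCP. Backing off and lowering in force-checked steps.

move_arm(series="0 -10 0 0 0 0;0 -20 0 0 0 0;0 -26 0 0 0 0;0 -26 0 0 0 0;0 -26 3 0 0 0;0 -26 6 0 0 0;0 -26 6 0 0 0")

```text
time: 35.25
position: [0.447, -0.0219, 0.0977]
tool_rot: [0.997, 0.082, -0.001, 0.0]
ft_force: [-0.3, -0.5, 0.3]
grip_width: 0.0005
grip_force: 0.0
```

move_arm(series="0 0 2 0 0 0;0 0 4 0 0 0;0 0 4 0 0 0")

```text
time: 35.5
position: [0.4469, -0.0221, 0.0938]
tool_rot: [0.997, 0.082, -0.001, 0.0]
ft_force: [-0.1, -0.8, -0.7]
grip_width: 0.0006
grip_force: 0.0
```

move_arm(series="0 0 2 0 0 0;0 0 4 0 0 0;0 0 4 0 0 0")

```text
time: 35.75
position: [0.4469, -0.022, 0.0899]
tool_rot: [0.997, 0.082, -0.001, 0.0]
ft_force: [0.3, 0.0, 0.6]
grip_width: 0.0002
grip_force: 0.0
```

move_arm(series="0 0 2 0 0 0;0 0 4 0 0 0;0 0 4 0 0 0")

```text
time: 36.0
position: [0.4469, -0.0219, 0.0859]
tool_rot: [0.997, 0.082, -0.001, 0.0]
ft_force: [0.0, 0.6, -0.1]
grip_width: 0.0006
grip_force: 0.0
```

move_arm(series="2 4 0 0 0 0;2 8 0 0 0 0;2 12 0 0 0 0;2 12 0 0 0 0")

```text
time: 36.33
position: [0.4518, -0.0344, 0.0863]
tool_rot: [0.997, 0.081, -0.0, 0.001]
ft_force: [-0.1, 0.1, -0.0]
grip_width: 0.0005
grip_force: 0.0
```

move_arm(series="0 3 0 0 0 0;0 6 0 0 0 0;0 9 0 0 0 0;0 9 0 0 0 0")

```text
time: 36.67
position: [0.4522, -0.0422, 0.0862]
tool_rot: [0.997, 0.081, -0.001, 0.0]
ft_force: [0.1, 3.8, 1.6]
grip_width: 0.0006
grip_force: 1.6
```

move_arm(series="0 2 0 0 0 0;0 5 0 0 0 0;0 5 0 0 0 0")

```text
time: 36.92
position: [0.4539, -0.0478, 0.0863]
tool_rot: [0.997, 0.082, -0.0, 0.001]
ft_force: [0.8, 1.5, -0.4]
grip_width: 0.0006
grip_force: 1.2
```

Contact with the tab (3.8 N). Continuing the push.

move_arm(series="0 2.5 0 0 0 0;0 5 0 0 0 0;0 5 0 0 0 0")

```text
time: 37.17
position: [0.4548, -0.0531, 0.0863]
tool_rot: [0.997, 0.082, -0.0, 0.001]
ft_force: [1.1, 1.6, -0.3]
grip_width: 0.0003
grip_force: 0.6
```

move_arm(series="0 2 0 0 0 0;0 4 0 0 0 0;0 4 0 0 0 0")

```text
time: 37.42
position: [0.4548, -0.0569, 0.0863]
tool_rot: [0.997, 0.082, -0.001, 0.001]
ft_force: [-0.2, 0.3, -0.1]
grip_width: 0.0003
grip_force: 0.0
```

```bash
python3 tb.py; python3 st.py
```

```text
37.4167 [ 0.4548 -0.0569  0.0863] [-0.2  0.3 -0.1] 0.00034083771918074
0.016 0.113 [ -1.9 -35.  -26.8] [0.1 0.1 0. ]
-0.013 0.113 [ -1.9  -6.  -26.7] [0.1 0.1 0. ]
0.0 0.113 [ -1.9 -19.  -26.8] [0.1 0.1 0. ]
top release_tab []
top jaw_a [(array([ -3.7, -31.9]), np.float64(0.068), 0.7)]
top pack [(array([ 2.7, -0.8]), np.float64(0.026), 0.91)]
side release_tab []
side jaw_a [(array([ -7.9, -35.4]), np.float64(0.071), 0.63)]
side pack [(array([ 0.9, -0.5]), np.float64(0.03), 0.83)]
```

The force dropped away and jaw_a reads −32 to −35 mm, so the pliers sprang open. Backing off and up.

move_arm(series="0 -4 0 0 0 0;0 -10 0 0 0 0;0 -10 -8 0 0 0;0 -10 -30 0 0 0;-10 -10 -60 0 0 0;-30 -10 -95 0 0 0;-50 -10 -120 0 0 0;-50 -10 -120 0 0 0")

```text
time: 38.48
position: [0.403, -0.0544, 0.2104]
tool_rot: [0.997, 0.082, 0.002, 0.002]
ft_force: [0.7, 0.9, -0.6]
grip_width: 0.0009
grip_force: 0.0
```

move_arm(series="0 0 0 0 0 0;0 0 0 0 0 0;0 0 0 0 0 0")

```text
time: 38.73
position: [0.4041, -0.0541, 0.2055]
tool_rot: [0.997, 0.082, -0.001, 0.0]
ft_force: [0.4, -0.4, 0.5]
grip_width: 0.0007
grip_force: 0.0
```

```bash
python3 st.py; python3 - <<'E'
from h import *
from scipy.optimize import minimize
o=robot.get_obs();print(o["time"],o["position"].round(3),o["ft_force"].round(1))
for n,ts in(("top",("heat_sink","wrench","label_roll")),("side",("heat_sink","wrench","bottle","screwdriver"))):
    c=robot.camera(n)
    for t in ts: print(n,t,[(np.round(a["xyz"],3).tolist(),round(a["p"],2)) for a in robot.tip_of(c,t)[:1]])
    im=cv2.cvtColor(c["img"],cv2.COLOR_RGB2GRAY).astype(np.float32);ys=np.arange(-45,46,3)
    u=proj(c,[[*nl(x,y/1e3),.077] for x in(-.215,-.205,-.195) for y in ys]).astype(np.float32)
    v=cv2.remap(im,u[:,:1],u[:,1:],cv2.INTER_LINEAR).reshape(3,-1).mean(0)
    print(n,"handles",[(int(y),int(a)) for y,a in zip(ys,v)])
    print("pack",[(np.round(a["xyz"],3).tolist(),round(a["p"],2)) for a in robot.search_frame(c,"pack")[:1]],[(np.round(a["xyz"],3).tolist(),round(a["p"],2)) for a in robot.tip_of(c,"pack_center")[:1]])
E
```

```text
top release_tab [(array([-170.,  -28.]), np.float64(0.094), 0.44)]
top jaw_a [(array([ -1.8, -30.4]), np.float64(0.066), 0.85)]
top pack [(array([ 2.6, -0.3]), np.float64(0.03), 0.73)]
side release_tab [(array([-180.3,  -26.2]), np.float64(0.09), 0.53)]
side jaw_a [(array([ -7.6, -32.6]), np.float64(0.071), 0.88)]
side pack [(array([-0.9,  0.8]), np.float64(0.031), 0.88)]
39.1333 [ 0.404 -0.054  0.206] [-0.1  0.5 -0.8]
top heat_sink [([0.406, 0.1, 0.001], 0.9)]
top wrench []
top label_roll [([0.519, 0.298, 0.003], 0.79)]
top handles [(-45, 74), (-42, 74), (-39, 75), (-36, 76), (-33, 77), (-30, 78), (-27, 79), (-24, 80), (-21, 81), (-18, 83), (-15, 84), (-12, 85), (-9, 87), (-6, 87), (-3, 88), (0, 89), (3, 91), (6, 91), (9, 92), (12, 92), (15, 92), (18, 91), (21, 91), (24, 90), (27, 89), (30, 87), (33, 86), (36, 84), (39, 83), (42, 82), (45, 80)]
pack [([0.618, -0.014, 0.091], 0.73)] [([0.629, -0.013, 0.081], 0.73)]
side heat_sink []
side wrench [([0.39, -0.115, 0.0], 0.47)]
side bottle [([0.657, 0.305, -0.001], 0.57)]
side screwdriver [([0.672, -0.378, 0.002], 0.56)]
side handles [(-45, 230), (-42, 232), (-39, 234), (-36, 224), (-33, 163), (-30, 83), (-27, 31), (-24, 17), (-21, 11), (-18, 20), (-15, 84), (-12, 127), (-9, 121), (-6, 114), (-3, 166), (0, 209), (3, 232), (6, 231), (9, 229), (12, 219), (15, 206), (18, 202), (21, 211), (24, 181), (27, 111), (30, 35), (33, 19), (36, 9), (39, 36), (42, 120), (45, 141)]
pack [([0.62, 0.001, 0.08], 0.9)] [([0.63, -0.011, 0.084], 0.76)]
```

The handles match the original open profile, the tab is back at rest, the pack stands in the nest, and the bystanders I could see haven't moved. Handing in.

```bash
python3 -c "
from rig import robot
print(robot.hand_in())"
```

```text
the job is handed in; nothing more can be done
None
```

The job is handed in, with no verdict shown: the pack was nested, the pliers squeezed until they stayed locked on their own, then released, leaving the pack standing in the nest with the pliers open; that the cover is fully home is inferred from the lock, not seen.

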